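# Lever the snapped-on lid off and cover the pin box

### The arm

A 6-joint arm with a two-finger parallel gripper is mounted at the origin on the work surface. World frame = base frame: x ahead of the robot, y to its left, z up, the work surface at z = 0. Lengths are in m, angles in degrees, forces in N, time in s.
With the tool pointing down it reaches from about 0.375 to 0.9 m from the base axis. Payload 3.1 kg.
Tool frame: the origin (TCP) lies at the very end of the fingers, on their centre line; the grasp point (between the pads) lies 19 mm behind it (bot.tcp_to_grasp is the distance from the TCP to the grasp point, in m); z points along the fingers, y is the line along which they close (so a half turn about z gives the same grasp; the last joint's range is limited). The gripper opens to 87 mm and grips with 3 to 60 N. Pads are 19 mm wide; open, the fingers measure 117 mm over their backs; the gripper's body (75 mm by 190 mm) begins 51 mm behind the grasp point.
Start: joints at [58.757, 30.224, 82.088, -0, 67.689, -10.227], TCP at [0.224, 0.583, 0.223] pointing down, gripper open.
Joint ranges: [-176.69, 176.69], [-43.24, 126.21], [12.49, 139.97], [-82, 262], [0, 151.66], [-163.58, 163.58]. Speed limits (degrees/s): [159.86, 159.86, 180, 180, 180, 180].

### API

Orientations are given as a 3x3 rotation matrix whose columns are the frame's x, y, z axes.
In Python, from rig import telemetry, capture, camera_info, job, bot gives the robot as it stands. The module is installed in compiled form; this text tells all that it offers.
- The arm moves only by the tool carry_out, never from a script. Its argument "deltas" is a list that holds one entry, the list of rows, each a list of 7 numbers: the shift along the tool's x, y, z scaled (see below), then the turn, a rotation vector about the tool's x, y, z scaled (see below), then the closure, from -1 (fully open) to 1 (shut). In form: [[[dx, dy, dz, ax, ay, az, claw], ...]]. A call has exactly 10 rows; each row is the pose to reach, as a shift and turn from the pose commanded when the call began, along the tool's axes at that moment, turning the shorter way round; what a row does not reach only later rows make up. The controller multiplies each number of a shift by 15 cm and each number of a turn by 360 degrees. A row lasts 1/12 s, in which the tool goes at most 41.7 mm and 7.16 degrees, less where a joint would pass 70% of its speed; a pose out of reach is approached as far as the arm can. A call with a number of a shift or a turn outside -1 to 1 is refused whole. A call with a gripper value outside its range is refused whole. The fingers move at their own pace and stop on an object; the grip force is fixed at half the most. Time passes only in rows, so rows that repeat a pose let the fingers close, or fill a call up. It gives the time, the measured TCP pose, the force, the opening and the grip force at its end, in the units of the state.
- telemetry.read_state(): the state, without advancing time (a new reading comes with each control period).
- capture(name): name is "scene" or "top"; returns the picture (400x640x3 uint8, red, green, blue); there is no depth.
- camera_info(name): a dict with "mtx" (3x3 intrinsics, pixels), "cam_to_world" (4x4, takes a point from camera to world coordinates). Camera axes: x right, y down, z forward; pixel columns grow to the right and rows downward; lengths in m; the calibration is good to about 2 mm. A picture is of the moment at which its call begins. camera_info takes no time and is no camera call.
- job.hand_in(): hands the job in; it is judged then, once.
The state is a dict: "time_s": time; "joint_positions": joint angles; "qvel": joint speeds; "tau": joint torques, N m; "position": TCP position; "tcp_rot": TCP orientation; "force": force on the tool from outside, world axes, zero at the start; "moment": the same for the moment, N m; "opening": opening from 0.0 (shut) to 1.0 (fully open); "grasp_force": force on a finger pad.
Only numpy, scipy, OpenCV 4.12 (cv2) and the standard library are available. Lean on these libraries where they do the work, as an engineer would, in place of code of your own. Each camera call takes 0.05 s, during which the arm holds its last target. There are 200 camera calls.

### The job

The aluminium lid is still snapped onto the empty box that is screwed to the bench. Take the pry lever from its sloped rest, slide its toe under the lid at the notch and rock the handle back until the lid's front edge jumps up over the two catches, then put the lever back in its rest. Then take the loosened lid and set it on the open box of pins, seated and level all round, leaving that box and everything else on the bench where they stand.

Things in the scene. Friction and masses are not known exactly. Their poses are not given: they have to be found in the camera images.
- catch_box: empty grey box screwed to the bench, lid sunk flush in its top, so that fingers cannot hold it while shut. Origin: centre of underside, z up; its front (pry notch) is at its own -x. Walls reach x -41..41, y +-34, z 48, side walls 5.4 thick; foot plate 5 thick, x -46..50, y +-44. Recess 71.2 (x) x 57.2 (y), 6 deep, hollow below. Shut, the lid's origin is at (0, 0, 42), axes parallel.
- notch (a point): middle of the notch floor below the lid's front edge, catch box frame (-35, 0, 34), axes as the box. The notch is 22 wide in y, open to the top and the front, and opens inward into the hollow box. Its floor is a step at z 34, x -60..-34, 32 wide: the fulcrum on which the lever's heel rocks. The shut lid's underside is 8 above it (box z 42).
- catches (a point): midway between the two sprung steel catch noses, box (-37.6, 0, 48.7). Each is a round bar 10 dia along y, at y 13..22 either side of the notch, reaching 2.4 over the lid's front lip; top at box z 54. It yields towards the front. About 10 to 20 N up at the lid's front passes both; once the front edge is up about 8 they spring under it and hold it up, rear edge still down.
- lid: aluminium lid, about 60 g. Plate 70 (x) x 56 (y) x 6 thick; its front 4 (x -35..-31) only 2.5 thick. Origin: centre of the plate's underside, z up, front edge at x -35. Below it a boss 54 x 41, 5 deep (x +-27, y +-20.5), open at the front (x -27..-12, y +-11) for the lever's toe. Sprung up, it can be pinched by its sides near the front (x about -19), fingertips just above the box walls.
- lid_front (a point): middle of the lower front edge of the lid (lid x -35, y 0, z 0), axes as the lid; box z 42 when shut, about 52 when sprung up on the catches, the lid then sloping about 0.15 rad. Its rear edge (lid x 35) is tucked 2.5 under a lip at the back of the box (box x 32.5..41, z 49.5..54): to take the lid out, draw it about 6 towards the box's front, rising about 3, then lift
- open_box: open grey plastic box with pins in it, loose, 0.4 kg, 66 (x) x 52 (y) x 45 high, walls 3, mouth 60 x 46, contents no higher than 30. Origin: centre of its underside, z up. The lid lies on its rim with the boss in the mouth (2.5 to 3 play each side; either way round): the lid's origin is then 45 above this origin.
- lever: L-shaped steel pry lever, black handle, about 120 g. Origin: on the foot's underside below the shank; z runs up the shank, x along the foot to the toe. Foot x -3..21, y +-7, z 0..4; shank x +-3, y +-7, to z 80; handle x +-6, y +-9, z 78..150. It rocks on its heel (x -3, z 0): with 15 of the toe under the lid, rocking the handle back, away from the lid, by 0.7 rad lifts the lid past the catches.
- lever_grip (a point): point to grip the handle across its 18 width (along the lever's y): on the shank's axis, lever z 112, 38 below the handle's end; axes as the lever
- lever_rest: dark steel sloped rest screwed to the bench, foot 102 x 56 x 12. Origin: on the bench, z up. The lever lies in it leaning 0.6 rad from vertical, handle towards this body's -x, toe towards +x and up, y axes parallel. A back plate lies behind the shank to 70 along it, a ledge under the foot, and rails 7 high either side of the shank (14 to 70 along it, 3 play each side).
- seat (a point): where the lever's origin lies when it is in its rest: 34 above the rest's origin. Lift the lever out, and set it back, from above along its own length, a little off the back plate. The rest is polished: a lever let go near its place slides home
- wire_reel: bystander, leave alone: aluminium wire reel standing on its flange, 60 dia x 40 high; origin: centre of its underside
- tape_roll: bystander, leave alone: black roll of tape lying flat, 40 dia x 19 high; origin: centre of its underside
- plug_shell: bystander, leave alone: black plug shell with steel snout, 40 x 14 x 14; origin: centre of its underside
- screwdriver: bystander, leave alone: screwdriver lying flat; origin near its middle
- cleaner_jar: bystander, leave alone: grey plastic jar, white cap, 52 dia x 60 high; origin: centre of its underside
- flux_brush: bystander, leave alone: small brush lying flat; origin near its middle
- clip_block: bystander, leave alone: white plastic block with a brass bar, 44 x 28 x 22; origin: centre of its underside
Mind the look-alikes: they are no part of the job. What is meant by the lid is not yellow, and is the larger of those in its own colour. Leave any orange look-alike of the catch_box alone.

How it is judged (in metres and radians):
On the way, in this order (a step that is already met when the one before it is completed fails the run):
1. the lid's front edge has been levered up over the catches by the lever, its handle rocked back at least 0.3 rad, the lid still lying in the catch box (z of lid_front in the frame of catch_box above 0.048 m and angle between lever's own z axis and vertical above 0.3 rad and horizontal distance between lid and catch_box below 0.02 m and distance between lever and lid_front below 0.04 m and contact force between the fingers and lid below 0.1 N), for 0.1 s.
2. the lever lies in its rest again, let go (x of lever in the frame of lever_rest between -0.012 and 0.012 m and y of lever in the frame of lever_rest between -0.01 and 0.01 m and z of lever in the frame of lever_rest below 0.044 m and angle between lever's own z axis and vertical between 0.4 and 0.8 rad and contact force between the fingers and lever below 0.1 N), for 0.2 s.
At the end, for the whole second after the job is handed in: the lid lies right way up on the open box, boss in the mouth: height within 2 mm, centred within 6 mm, level within 0.04 rad, turned from the box by less than 0.2 rad; the box upright; the lever in its rest within 10 mm, leaning 0.4 to 0.8 rad; all released and still (all of step 2 and z of lid in the frame of open_box between 0.043 and 0.047 m and horizontal distance between lid and open_box below 0.006 m and angle between each of lid, open_box's own z axis and vertical below 0.04 rad and angle between the x axis of lid and the x axis of open_box, either way round below 0.2 rad and linear speed of each of lid, lever below 0.02 m/s); the robot touches nothing.
It fails at once if the open box is pushed more than 30 mm or tipped (distance of open_box from where it was at the start of the episode above 0.03 m or angle between open_box's own z axis and vertical above 0.3 rad).
It fails at once if a bystander is moved more than 30 mm (distance of any of wire_reel, tape_roll, plug_shell, screwdriver, cleaner_jar, flux_brush, clip_block from where it was at the start of the episode above 0.03 m).
It also fails if it takes over 72 s, if anything falls off the work surface, if the arm or the gripper's body presses on something with over 40 N, if the wrist force passes 120 N, or if a joint passes its speed limit or range.

## Working session

There is one attempt and no reset: what is moved stays moved. The work goes in short steps, Python scripts to look and compute and a tool call to move; the robot and the scene stay as the last step left them, time stands still between calls to the robot, and variables do not carry over. Pictures are saved under pics/ and viewed, at most 10 in all, crops included, and the job is handed in when it is done.

Besides the shell and the picture viewer there is one more tool, called as name(argument=value, ...), one argument or row to a line, values as JSON. carry_out: Moves the arm, as the interface text tells. Its arguments: {"type":"object","properties":{"deltas":{"type":"array","items":{"type":"array","items":{"type":"array","items":{"type":"number"}}}}},"required":["deltas"]}

```bash
ls; mkdir -p pics; python3 - <<'E'
from rig import telemetry,capture,camera_info
import cv2,numpy as np
for n in("scene","top"):
    im=capture(n);cv2.imwrite(f"pics/{n}0.png",im[:,:,::-1]);c=camera_info(n);print(n,np.round(c["mtx"],1).tolist(),np.round(c["cam_to_world"],3).tolist())
s=telemetry.read_state();print(s)
E
```

```text
pics
scene [[440.3, 0.0, 324.4], [0.0, 440.3, 204.9], [0.0, 0.0, 1.0]] [[-0.819, 0.445, -0.363, 0.896], [0.574, 0.616, -0.539, 0.456], [-0.016, -0.65, -0.76, 0.827], [0.0, 0.0, 0.0, 1.0]]
top [[403.9, 0.0, 318.8], [0.0, 403.9, 200.2], [0.0, 0.0, 1.0]] [[0.002, -0.998, 0.065, 0.463], [-0.999, -0.0, 0.033, -0.074], [-0.033, -0.065, -0.997, 1.001], [0.0, 0.0, 0.0, 1.0]]
{'time_s': 0.1, 'joint_positions': array([ 5.87574895e+01,  3.02742737e+01,  8.21491822e+01, -1.18435671e-03,
        6.76894873e+01, -1.02260727e+01]), 'qvel': array([ 0.07098523, -0.08787466, -0.09312675, -0.10030256, -0.01904465,
       -0.00734572]), 'tau': array([-1.64616029e-05, -4.40983629e+01, -1.77149016e+01,  6.34777662e-02,
        5.32629818e-02, -6.67643963e-05]), 'position': array([0.22376391, 0.58286138, 0.22166193]), 'tcp_rot': array([[-9.33480229e-01,  3.58627452e-01, -1.00605039e-03],
       [ 3.58628711e-01,  9.33478749e-01, -1.69527935e-03],
       [ 3.31152944e-04, -1.94330831e-03, -9.99998057e-01]]), 'force': array([ 0.55797542,  0.65276693, -0.64294363]), 'moment': array([ 0.06621875, -0.01208726, -0.03190991]), 'grasp_force': 0.0, 'opening': 0.9981029053017892}
```

View pics/scene0.png

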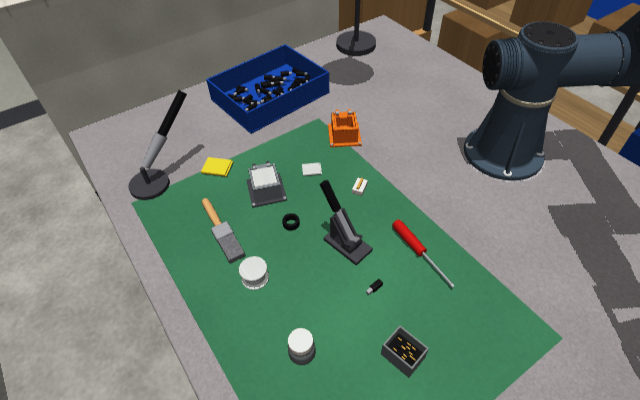

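View pics/top0.png

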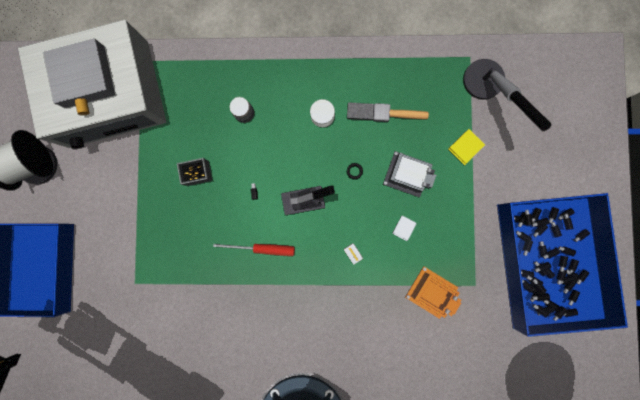

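The top view shows:
- The catch box (grey) is at (409,172) with the lid in it, and the notch looks to face right, near (430,178).
- The lever in its rest is at (305,200), with the handle end at (333,190).
- The open box with pins is at (194,172).

Lid candidates are the yellow one (467,147), a small grey-white one (404,228) and the large grey one in the grey box (409,172). The large grey one fits because it is not yellow and is the larger of its colour. I leave the orange box (434,293) alone. An enlarged crop will confirm.

```bash
python3 - <<'E'
import cv2,numpy as np
s=cv2.imread("pics/scene0.png");t=cv2.imread("pics/top0.png")
def c(i,x,y,w,h):return cv2.resize(i[y:y+h,x:x+w],(400,300),interpolation=cv2.INTER_CUBIC)
a=np.vstack([np.hstack([c(t,370,137,80,60+0),c(s,226,150,80,60)]),np.hstack([c(t,270,165,80,60),c(s,300,175,120,90)])])
cv2.imwrite("pics/crop1.png",a)
E
```

```text
(no output)
```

View pics/crop1.png

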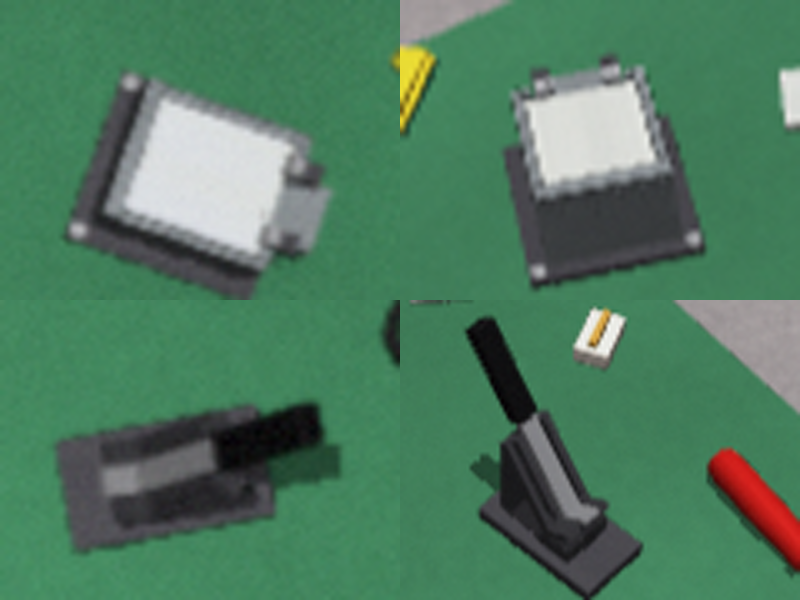

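The crop confirms it: the grey box holds the large lid, with two catches and the notch step on its right (crop 300,210, about px (430,179)). The lever lies in the rest with its handle to the right, and the toe end is at crop (120,480).

```bash
cat > h.py <<'E'
import cv2,numpy as np
from rig import camera_info
C={n:camera_info(n) for n in("scene","top")}
def ray(n,p):
    c=C[n];T=np.array(c["cam_to_world"]);d=T[:3,:3]@np.linalg.solve(np.array(c["mtx"]),[p[0],p[1],1]);return T[:3,3],d/np.linalg.norm(d)
def plane(n,p,z):
    o,d=ray(n,p);return o+d*(z-o[2])/d[2]
def tri(pt,ps):
    A=np.zeros((3,3));b=np.zeros(3);R=[ray("top",pt),ray("scene",ps)]
    for o,d in R:P=np.eye(3)-np.outer(d,d);A+=P;b+=P@o
    x=np.linalg.solve(A,b);return x,1e3*np.linalg.norm(np.cross(R[0][1],R[1][1])@(R[0][0]-R[1][0]))/np.linalg.norm(np.cross(R[0][1],R[1][1]))
def proj(n,X):
    c=C[n];T=np.linalg.inv(np.array(c["cam_to_world"]));q=np.array(c["mtx"])@(T[:3,:3]@X+T[:3,3]);return q[:2]/q[2]
def comp(mask,roi):
    x,y,w,h=roi;m=np.zeros(mask.shape,np.uint8);m[y:y+h,x:x+w]=mask[y:y+h,x:x+w].astype(np.uint8)
    k,l,st,ce=cv2.connectedComponentsWithStats(m);i=1+np.argmax(st[1:,4]);m=(l==i).astype(np.uint8)
    cn=max(cv2.findContours(m,cv2.RETR_EXTERNAL,cv2.CHAIN_APPROX_NONE)[0],key=len);return m,st[i,4],ce[i],cn
E
python3 - <<'E'
from h import *
np.set_printoptions(precision=4,suppress=True)
I={n:cv2.imread(f"pics/{n}0.png").astype(int) for n in("scene","top")}
def bright(n,t):i=I[n];return i.min(2)>t
def dark(n,t):i=I[n];return i.max(2)<t
def nongreen(n):i=I[n];return (i[:,:,1]-i[:,:,2])<20
# lid
R={"top":(375,140,65,65),"scene":(235,150,60,60)};o={}
for n in R:
    m,a,c,cn=comp(bright(n,190),R[n]);r=cv2.minAreaRect(cn);o[n]=c;print("lid",n,a,c,cv2.boxPoints(r).tolist())
    print(" plane quad",np.array([plane(n,p,.048)[:2] for p in cv2.approxPolyDP(cn,4,True)[:,0]]).tolist())
print("lid tri",tri(o["top"],o["scene"]), plane("top",o["top"],.048),plane("scene",o["scene"],.048))
# handle
R={"top":(308,175,30,35),"scene":(312,175,35,45)}
for n in R:
    m,a,c,cn=comp(dark(n,32),R[n]);o[n]=c;r=cv2.minAreaRect(cn);o[n+"r"]=r;print("handle",n,a,c,r)
print("handle tri",tri(o["top"],o["scene"]))
# rest outline
m,a,c,cn=comp(nongreen("top"),(270,170,75,60));print("rest",a,c,cv2.approxPolyDP(cn,2.5,True)[:,0].tolist())
# open box
R={"top":(165,145,60,55),"scene":(365,310,80,75)}
for n in R:
    m,a,c,cn=comp(nongreen(n),R[n]);r=cv2.minAreaRect(cn);o[n]=np.array(r[0]);print("obox",n,a,c,r,cv2.approxPolyDP(cn,2.5,True)[:,0].tolist())
def c(n,x,y,w,h):return cv2.resize(I[n][y:y+h,x:x+w].astype(np.uint8),(400,300),interpolation=cv2.INTER_NEAREST)
cv2.imwrite("pics/crop2.png",np.vstack([np.hstack([c("top",160,143,64,48),c("scene",365,315,80,60)]),np.hstack([c("top",378,143,64,48),c("scene",236,156,60,45)])]))
E
```

```text
lid top 621 [411.2222 171.6747] [[394.60003662109375, 177.8000030517578], [402.13232421875, 156.4584503173828], [428.3385009765625, 165.7076873779297], [420.80621337890625, 187.0492401123047]]
 plane quad [[0.6274387502423526, -0.23886194668524932], [0.5798509953543973, -0.22191389625995764], [0.5584497184129571, -0.280178804168585], [0.6058145274888478, -0.2972220410756234]]
lid scene 355 [263.5014 176.0845] [[251.00001525878906, 170.0], [273.1153869628906, 165.57693481445312], [276.34619140625, 181.73077392578125], [254.23080444335938, 186.15383911132812]]
 plane quad [[0.5588630490431524, -0.27643820753593823], [0.6067446922182953, -0.29361684112757075], [0.6257949607304258, -0.24414593886751285], [0.5757973071851481, -0.22860600565959316]]
lid tri (array([ 0.5925, -0.26  ,  0.0491]), np.float64(0.5111153705958071)) [ 0.5924 -0.2601  0.048 ] [ 0.5923 -0.2612  0.048 ]
handle top 161 [322.8323 192.2919] ((322.9499816894531, 192.34999084472656), (8.22192096710205, 20.55480194091797), 71.56504821777344)
handle scene 264 [330.0909 195.8447] ((330.1358642578125, 195.935302734375), (32.245018005371094, 8.297718048095703), 64.53665161132812)
handle tri (array([ 0.5372, -0.0536,  0.1272]), np.float64(0.5101445612233023))
rest 990 [305.2091 199.1727] [[332, 186], [282, 193], [285, 213], [324, 207], [322, 197], [333, 193]]
obox top 735 [194.2163 171.7687] ((194.17308044433594, 171.86538696289062), (23.730051040649414, 31.770814895629883), 78.69007110595703) [[208, 161], [203, 158], [178, 163], [180, 182], [188, 185], [211, 180]]
obox scene 1365 [403.9062 350.759 ] ((403.6341247558594, 350.70733642578125), (40.60517883300781, 34.98292541503906), 38.65980529785156) [[399, 326], [383, 344], [381, 353], [409, 376], [425, 356], [427, 347]]
```

View pics/crop2.png

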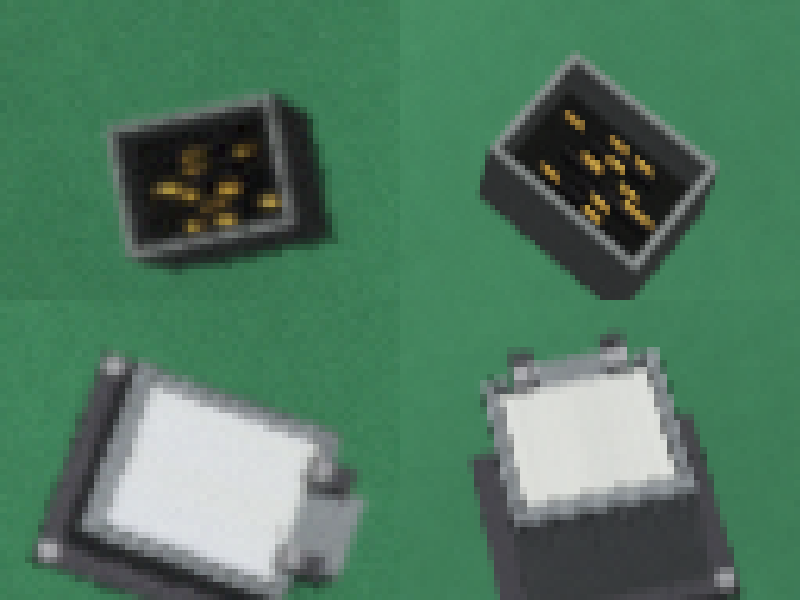

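Top row: the rim of the open box is clear in both views. In the top view its corners are at crop (108,130), (272,97), (297,225) and (132,250). Bottom row: the lid, the walls, the notch step (its end at crop (365,503) to (343,570)) and two foot screws are visible.

```bash
python3 - <<'E'
from h import *
np.set_printoptions(precision=4,suppress=True)
I={n:cv2.imread(f"pics/{n}0.png").astype(int) for n in("scene","top")}
deg=np.degrees
# open box rim
R={"top":(172,153,42,40),"scene":(378,322,55,55)};o={}
for n in R:
    i=I[n];m=(i.min(2)>88)&(i.max(2)<210)&(i.max(2)-i.min(2)<25)
    mm,a,c,cn=comp(m,R[n]);q=np.array([plane(n,p,.045)[:2] for p in cn[:,0]]);r=cv2.minAreaRect((q*1e3).astype(np.float32));print("rim",n,a,r)
    ap=cv2.approxPolyDP(cv2.convexHull(cn),3,True)[:,0];o[n]=ap;print(ap.tolist())
# catch box features
R={"top":(375,140,65,65),"scene":(235,150,60,60)}
for n in R:
    m,a,c,cn=comp(I[n].min(2)>190,R[n]);q=np.array([plane(n,p,.048)[:2] for p in cn[:,0]]);r=cv2.minAreaRect((q*1e3).astype(np.float32));print("lid",n,r)
print("step end mid",plane("top",(434.6,180.8),.034)); print("screws top",plane("top",(396.1,153.4),.006),plane("top",(385.5,183),.006))
# handle + shank axis lines
R={"top":(308,175,30,35),"scene":(312,175,35,45)};N=[]
P={}
for n in R:
    m,a,c,cn=comp(I[n].max(2)<32,R[n]);ys,xs=np.nonzero(m);X=np.c_[xs,ys];u=np.linalg.svd(X-X.mean(0),full_matrices=False)[2][0]
    P[n]=(X.mean(0),u,((X-X.mean(0))@u).min(),((X-X.mean(0))@u).max());o0,d1=ray(n,X.mean(0)-10*u);_,d2=ray(n,X.mean(0)+10*u);N.append(np.cross(d1,d2))
ax=np.cross(*[v/np.linalg.norm(v) for v in N]);ax/=np.linalg.norm(ax);ax*=np.sign(ax[2]);print("axis",ax,"lean",np.arccos(ax[2]),"hdg",deg(np.arctan2(-ax[1],-ax[0])))
for n in P:print(n,P[n])
c,_=tri(P["top"][0],P["scene"][0])
g=c-ax*.114;print("origin est",g)
# rest foot outline corners, z=.012
f=[plane("top",p,.012) for p in((282,193),(285,213),(324,207))];print("rest foot",f,[1e3*np.linalg.norm(f[i+1]-f[i]) for i in(0,1)],deg(np.arctan2(*(f[1]-f[2])[[1,0]])),"mid",(f[0]+f[2])/2)
E
```

```text
rim top 19 ((572.0618896484375, 288.45037841796875), (28.080551147460938, 13.665019035339355), 52.74979019165039)
[[188, 182], [180, 183], [179, 175]]
rim scene 198 ((597.3235473632812, 266.4750061035156), (51.90852737426758, 65.93436431884766), 11.728192329406738)
[[399, 326], [427, 347], [412, 368], [383, 344]]
lid top ((592.289794921875, -260.6322937011719), (64.97877502441406, 53.8553466796875), 70.20187377929688)
lid scene ((591.8333740234375, -262.2546691894531), (57.55660629272461, 54.457252502441406), 69.98385620117188)
step end mid [ 0.5723 -0.318   0.034 ]
screws top [ 0.6437 -0.2317  0.006 ] [ 0.5702 -0.205   0.006 ]
axis [ 0.1026 -0.5295  0.8421] lean 0.5696400203812435 hdg 100.96972141624404
top (array([322.8323, 192.2919]), array([-0.9465,  0.3226]), np.float64(-10.384718407096639), np.float64(10.201493911564274))
scene (array([330.0909, 195.8447]), array([0.4283, 0.9036]), np.float64(-16.02294082403232), np.float64(16.225740637587386))
origin est [0.5255 0.0068 0.0312]
rest foot [array([0.5451, 0.05  , 0.012 ]), array([0.4958, 0.0422, 0.012 ]), array([ 0.5106, -0.0537,  0.012 ])] [np.float64(49.932861599894174), np.float64(96.97930462715681)] 98.79390050388993 mid [ 0.5278 -0.0018  0.012 ]
```

```bash
cat >> h.py <<'E'
from rig import telemetry
from scipy.spatial.transform import Rotation as Ro
def frame(hdg,lean):
    """body axes: heading of x (deg), z leaning back (towards -x) by lean rad"""
    a=np.radians(hdg);h=np.array([np.cos(a),np.sin(a),0]);z=np.array([0,0,1.])
    lz=np.cos(lean)*z-np.sin(lean)*h;lx=np.cos(lean)*h+np.sin(lean)*z
    return np.c_[lx,np.cross(lz,lx),lz]
def tool(B):return np.c_[B[:,0],-B[:,1],-B[:,2]]
def plan(p,R,s=None):
    s=s or telemetry.read_state();R0=s["tcp_rot"];d=R0.T@(np.array(p)-s["position"])/.15
    r=Ro.from_matrix(R0.T@R).as_rotvec(degrees=True)/360;return np.round(np.r_[d,r],4).tolist()
BOX=np.array([.5926,-.2598,0]);BH=70.1
LH=99.;LE=.6;G=np.array([.5372,-.0536,.1278])
E
python3 - <<'E'
from h import *
B=frame(LH,LE);lz=B[:,2]
print(plan(G+lz*.071,tool(B)),G+lz*.071); print(plan(G-lz*.019,tool(B)),G-lz*.019)
im=cv2.imread("pics/top0.png").astype(int)
sub=im[153:190,172:215]
m=(im.max(2)>75)&(im[:,:,1]-im[:,:,2]<12)
mm,a,c,cn=comp(m,(172,153,42,40));r=cv2.minAreaRect(np.array([plane("top",p,.045)[:2]*1e3 for p in cn[:,0]],np.float32));print(a,r)
print([plane("top",p,.045)[:2] for p in((177.3,163.8),(203.5,158.5),(207.5,179),(181.1,183))],plane("top",(192.35,171.1),.045))
print("tri corners",[tri(a,b) for a,b in zip([(177.3,163.8),(203.5,158.5),(207.5,179),(181.1,183)],[(427.5,347),(412,368),(383,344),(399,326)])])
E
```

```text
[-3.606, -3.4424, 0.2406, -0.0502, 0.0866, 0.1613] [ 0.5434714  -0.09319605  0.18639883]
[-3.4367, -3.1481, 0.7353, -0.0502, 0.0866, 0.1613] [ 0.53552174 -0.04300388  0.11211862]
98 ((595.7410278320312, 263.6994934082031), (50.24140548706055, 63.658233642578125), 11.79850959777832)
[array([0.61323921, 0.30033195]), array([0.62594782, 0.23665383]), array([0.57618617, 0.22589196]), array([0.56660498, 0.28988592])] [0.59539463 0.26315726 0.045     ]
tri corners [(array([0.5963678 , 0.29210709, 0.09223461]), np.float64(27.469162951319475)), (array([ 0.6162163 ,  0.27410297, -0.00713568]), np.float64(55.064048485731234)), (array([ 0.59538638,  0.23338186, -0.01201814]), np.float64(32.206063944398444)), (array([0.57972098, 0.25678813, 0.09142776]), np.float64(47.12984760161582))]
```

carry_out(
  deltas=[
    [[-0.25, -0.24, 0, 0, 0, 0, -1], [-0.5, -0.48, 0, 0, 0, 0, -1], [-0.75, -0.72, 0, 0, 0, 0, -1], [-1, -0.95, 0, 0, 0, 0, -1], [-1, -0.95, 0, 0, 0, 0, -1], [-1, -0.95, 0, 0, 0, 0, -1], [-1, -0.95, 0, 0, 0, 0, -1], [-1, -0.95, 0, 0, 0, 0, -1], [-1, -0.95, 0, 0, 0, 0, -1], [-1, -0.95, 0, 0, 0, 0, -1]],
  ],
)

```text
time_s: 0.93
position: [0.3124, 0.3977, 0.2224]
tcp_rot: [[-0.934, 0.357, -0.0], [0.357, 0.934, 0.0], [0.0, 0.0, -1.0]]
force: [0.4, 0.4, -0.8]
opening: 0.999
grasp_force: 0.0
```

carry_out(
  deltas=[
    [[-0.25, -0.24, 0, 0, 0, 0, -1], [-0.5, -0.48, 0, 0, 0, 0, -1], [-0.75, -0.72, 0, 0, 0, 0, -1], [-1, -0.95, 0, 0, 0, 0, -1], [-1, -0.95, 0, 0, 0, 0, -1], [-1, -0.95, 0, 0, 0, 0, -1], [-1, -0.95, 0, 0, 0, 0, -1], [-1, -0.95, 0, 0, 0, 0, -1], [-1, -0.95, 0, 0, 0, 0, -1], [-1, -0.95, 0, 0, 0, 0, -1]],
  ],
)

```text
time_s: 1.77
position: [0.401, 0.2113, 0.2225]
tcp_rot: [[-0.935, 0.356, -0.0], [0.356, 0.935, 0.0], [0.001, -0.0, -1.0]]
force: [0.1, -0.3, 0.5]
opening: 0.998
grasp_force: 0.0
```

carry_out(
  deltas=[
    [[-0.2, -0.2, 0, 0, 0, 0, -1], [-0.4, -0.4, 0, 0, 0, 0, -1], [-0.6, -0.6, 0, 0, 0, 0, -1], [-0.8, -0.75, 0, 0, 0, 0.04, -1], [-0.8, -0.75, 0, 0, 0, 0.06, -1], [-0.8, -0.75, 0, 0, 0, 0.08, -1], [-0.8, -0.75, 0, 0, 0, 0.1, -1], [-0.8, -0.75, 0, 0, 0, 0.12, -1], [-0.8, -0.75, 0, 0, 0, 0.14, -1], [-0.8, -0.75, 0, 0, 0, 0.16, -1]],
  ],
)

```text
time_s: 2.6
position: [0.4733, 0.0633, 0.2225]
tcp_rot: [[-0.32, 0.947, -0.0], [0.947, 0.32, 0.0], [0.0, -0.0, -1.0]]
force: [0.4, -0.0, 0.0]
opening: 1.001
grasp_force: 0.0
```

```bash
python3 - <<'E'
from h import *
B=frame(LH,LE);lz=B[:,2];s=telemetry.read_state();print(s["time_s"],s["position"],np.round(s["tcp_rot"],3).tolist(),s["joint_positions"].round(1),s["force"].round(2))
print(plan(G+lz*.071,tool(B)))
E
```

```text
2.6 [0.47331575 0.0632638  0.22247335] [[-0.32, 0.947, -0.0], [0.947, 0.32, 0.0], [0.0, -0.0, -1.0]] [ -5.8  18.9 102.7   0.   58.4 -24.5] [ 0.39 -0.04  0.03]
[-1.1379, 0.1095, 0.2402, -0.0081, 0.0952, 0.026]
```

carry_out(
  deltas=[
    [[-0.25, 0.03, 0, 0, 0.02, 0.005, -1], [-0.5, 0.05, 0, 0, 0.035, 0.01, -1], [-0.75, 0.08, 0, 0, 0.05, 0.015, -1], [-0.95, 0.11, 0, -0.004, 0.065, 0.02, -1], [-1, 0.11, 0, -0.008, 0.08, 0.025, -1], [-1, 0.11, 0, -0.008, 0.095, 0.026, -1], [-1, 0.11, 0, -0.008, 0.095, 0.026, -1], [-1, 0.11, 0, -0.008, 0.095, 0.026, -1], [-1, 0.11, 0, -0.008, 0.095, 0.026, -1], [-1, 0.11, 0, -0.008, 0.095, 0.026, -1]],
  ],
)

```text
time_s: 3.43
position: [0.5375, -0.0727, 0.2233]
tcp_rot: [[-0.135, 0.987, -0.092], [0.816, 0.163, 0.555], [0.562, 0.0, -0.827]]
force: [0.2, -0.3, 0.2]
opening: 0.999
grasp_force: 0.0
```

```bash
python3 - <<'E'
from h import *
B=frame(LH,LE);lz=B[:,2];s=telemetry.read_state();print(s["position"],s["joint_positions"].round(1),s["force"].round(2))
print(plan(G+lz*.071,tool(B)),plan(G-lz*.019,tool(B)))
E
```

```text
[ 0.53745679 -0.07266906  0.22325849] [-33.6  32.9  86.5  24.4  85.8 -50.3] [ 0.18 -0.34  0.22]
[-0.2552, 0.0171, 0.1237, -0.0006, 0.0005, 0.0009] [-0.2534, 0.0193, 0.7237, -0.0006, 0.0005, 0.0009]
```

carry_out(
  deltas=[
    [[-0.15, 0.01, 0.06, 0, 0, 0, -1], [-0.254, 0.018, 0.12, 0, 0, 0, -1], [-0.254, 0.018, 0.12, 0, 0, 0, -1], [-0.254, 0.018, 0.25, 0, 0, 0, -1], [-0.254, 0.018, 0.38, 0, 0, 0, -1], [-0.254, 0.018, 0.5, 0, 0, 0, -1], [-0.254, 0.019, 0.62, 0, 0, 0, -1], [-0.254, 0.019, 0.724, 0, 0, 0, -1], [-0.254, 0.019, 0.724, 0, 0, 0, -1], [-0.254, 0.019, 0.724, 0, 0, 0, -1]],
  ],
)

```text
time_s: 4.27
position: [0.5355, -0.0435, 0.1123]
tcp_rot: [[-0.134, 0.987, -0.092], [0.815, 0.162, 0.556], [0.563, -0.0, -0.826]]
force: [0.7, -0.7, 0.4]
opening: 1.003
grasp_force: 0.0
```

```bash
python3 - <<'E'
from h import *
from rig import capture
I={n:capture(n)[:,:,::-1] for n in("top","scene")}
s=telemetry.read_state();print(s["position"],s["force"].round(2))
cv2.imwrite("pics/grip.png",np.hstack([cv2.resize(I["top"][150:240,270:390],(400,300),interpolation=2),cv2.resize(I["scene"][150:270,280:440],(400,300),interpolation=2)]))
E
```

```text
[ 0.53662752 -0.04517276  0.11272222] [-0.31  0.73  0.26]
```

View pics/grip.png

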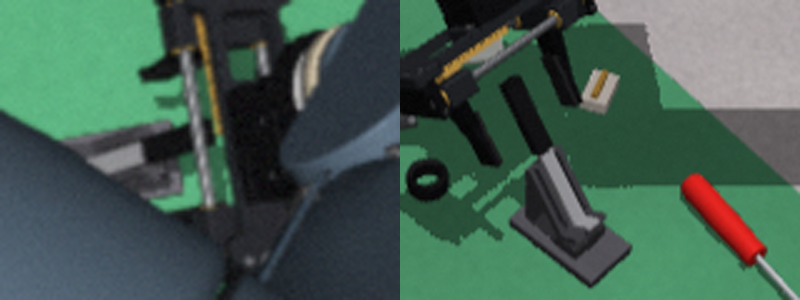

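The handle is between the open fingers in both views (scene crop (525,110), fingers at (480,130) and (560,80)). I close the gripper.

carry_out(
  deltas=[
    [[0, 0, 0, 0, 0, 0, 1], [0, 0, 0, 0, 0, 0, 1], [0, 0, 0, 0, 0, 0, 1], [0, 0, 0, 0, 0, 0, 1], [0, 0, 0, 0, 0, 0, 1], [0, 0, 0, 0, 0, 0, 1], [0, 0, 0, 0, 0, 0, 1], [0, 0, 0, 0, 0, 0, 1], [0, 0, 0, 0, 0, 0, 1], [0, 0, 0, 0, 0, 0, 1]],
  ],
)

```text
time_s: 5.2
position: [0.5357, -0.0451, 0.1113]
tcp_rot: [[-0.132, 0.987, -0.09], [0.816, 0.16, 0.556], [0.563, -0.0, -0.826]]
force: [0.1, -0.7, -0.3]
opening: 0.323
grasp_force: 0.0
```

carry_out(
  deltas=[
    [[0, 0, 0, 0, 0, 0, 1], [0, 0, 0, 0, 0, 0, 1], [0, 0, 0, 0, 0, 0, 1], [0, 0, 0, 0, 0, 0, 1], [0, 0, 0, 0, 0, 0, 1], [0, 0, 0, 0, 0, 0, 1], [0, 0, 0, 0, 0, 0, 1], [0, 0, 0, 0, 0, 0, 1], [0, 0, 0, 0, 0, 0, 1], [0, 0, 0, 0, 0, 0, 1]],
  ],
)

```text
time_s: 6.03
position: [0.5357, -0.0451, 0.1114]
tcp_rot: [[-0.132, 0.987, -0.09], [0.816, 0.16, 0.556], [0.563, -0.0, -0.826]]
force: [0.3, -0.0, -0.6]
opening: 0.203
grasp_force: 29.9
```

```bash
python3 - <<'E'
from h import *
s=telemetry.read_state();print(s["position"],s["tcp_rot"].round(4).tolist(),s["force"].round(2),s["moment"].round(2),s["opening"],s["grasp_force"])
E
```

```text
[ 0.53572425 -0.0450828   0.1113912 ] [[-0.1321, 0.9871, -0.0902], [0.8156, 0.1599, 0.5561], [0.5634, -0.0001, -0.8262]] [ 0.29 -0.02 -0.65] [-0.36  0.02  0.02] 0.20302314699470028 29.89348123781383
```

carry_out(
  deltas=[
    [[0.007, 0, -0.03, 0, 0, 0, 1], [0.013, 0, -0.1, 0, 0, 0, 1], [0.013, 0, -0.2, 0, 0, 0, 1], [0.015, 0, -0.3, 0, 0, 0, 1], [0.02, 0, -0.4, 0, 0, 0, 1], [0.03, 0, -0.5, 0, 0, 0, 1], [0.05, 0, -0.6, 0, 0, 0, 1], [0.07, 0, -0.65, 0, 0, 0, 1], [0.07, 0, -0.65, 0, 0, 0, 1], [0.07, 0, -0.65, 0, 0, 0, 1]],
  ],
)

```text
time_s: 6.87
position: [0.5432, -0.091, 0.1982]
tcp_rot: [[-0.132, 0.987, -0.089], [0.816, 0.16, 0.555], [0.562, 0.001, -0.827]]
force: [0.2, -0.2, -2.0]
opening: 0.203
grasp_force: 29.9
```

```bash
cat >> h.py <<'E'
HOME=np.array([.5357,-.0451,.1114]);HR=np.array([[-0.1321,0.9871,-0.0902],[0.8156,0.1599,0.5561],[0.5634,-0.0001,-0.8262]])
T0=.0937 # TCP at lever z
def bx(x,y,z):
    B=frame(BH,0);return BOX+B@np.array([x,y,z])*1e-3
def lev(x,z,th,ext=0.):
    """TCP pose for lever origin at box (x,0,z) mm leaning th rad"""
    L=frame(BH,th);return bx(x,0,z)+L[:,2]*T0,tool(L)
E
python3 - <<'E'
from h import *
s=telemetry.read_state();print(s["position"],s["force"].round(2),s["moment"].round(2),s["joint_positions"].round(1),s["opening"])
print(plan(*lev(-95,105,0)))
E
```

```text
[ 0.54316517 -0.09104088  0.19817155] [ 0.24 -0.21 -1.96] [-0.58 -0.05 -0.02] [-34.7  35.6  85.8  24.   84.4 -51.9] 0.20336430020055438
[-1.4174, -0.1622, -0.9685, -0.024, -0.093, 0.0784]
```

carry_out(
  deltas=[
    [[-0.1, 0, -0.1, 0, 0, 0, 1], [-0.2, -0.02, -0.2, -0.003, -0.013, 0.011, 1], [-0.3, -0.04, -0.3, -0.006, -0.026, 0.022, 1], [-0.4, -0.05, -0.4, -0.01, -0.039, 0.033, 1], [-0.5, -0.06, -0.45, -0.014, -0.053, 0.044, 1], [-0.6, -0.07, -0.48, -0.017, -0.066, 0.055, 1], [-0.7, -0.08, -0.48, -0.02, -0.08, 0.067, 1], [-0.7, -0.08, -0.48, -0.024, -0.093, 0.078, 1], [-0.7, -0.08, -0.48, -0.024, -0.093, 0.078, 1], [-0.7, -0.08, -0.48, -0.024, -0.093, 0.078, 1]],
  ],
)

```text
time_s: 7.7
position: [0.5509, -0.2163, 0.1973]
tcp_rot: [[0.334, 0.943, -0.003], [0.943, -0.334, 0.005], [0.003, -0.004, -1.0]]
force: [0.6, -0.9, -1.0]
opening: 0.204
grasp_force: 29.9
```

```bash
python3 - <<'E'
from h import *
s=telemetry.read_state();print(s["position"],s["joint_positions"].round(1),s["opening"])
print(plan(*lev(-95,105,0)))
E
```

```text
[ 0.5508659  -0.21626024  0.19729115] [-32.3  29.5  88.3   0.2  62.5 -12.9] 0.20412420203054704
[-0.814, 0.3548, -0.0137, -0.0007, -0.0005, 0.0011]
```

carry_out(
  deltas=[
    [[-0.2, 0.09, 0, 0, 0, 0, 1], [-0.4, 0.18, 0, 0, 0, 0, 1], [-0.6, 0.27, 0, 0, 0, 0, 1], [-0.814, 0.355, -0.01, 0, 0, 0.001, 1], [-0.814, 0.355, -0.01, 0, 0, 0.001, 1], [-0.814, 0.355, -0.01, 0, 0, 0.001, 1], [-0.814, 0.355, -0.01, 0, 0, 0.001, 1], [-0.814, 0.355, -0.01, 0, 0, 0.001, 1], [-0.814, 0.355, -0.01, 0, 0, 0.001, 1], [-0.814, 0.355, -0.01, 0, 0, 0.001, 1]],
  ],
)

```text
time_s: 8.53
position: [0.5606, -0.35, 0.1996]
tcp_rot: [[0.342, 0.94, -0.001], [0.94, -0.342, 0.002], [0.002, -0.001, -1.0]]
force: [1.1, 0.8, -1.7]
opening: 0.201
grasp_force: 29.9
```

```bash
python3 - <<'E'
from h import *
from rig import capture
s=telemetry.read_state();print(s["position"],s["joint_positions"].round(1),s["force"].round(2),s["opening"])
print(plan(*lev(-90,36,0)),plan(*lev(-41,36,0)))
I={n:capture(n)[:,:,::-1] for n in("top","scene")}
for n in I:cv2.imwrite(f"pics/pre_{n}.png",I[n])
o=s["position"]-[0,0,T0];L=frame(BH,0)
for p in((21,0,4),(0,0,40),(-3,0,0)):X=o+L@np.array(p)*1e-3;print(p,proj("scene",X).round(1),proj("top",X).round(1))
cv2.imwrite("pics/pre.png",np.hstack([cv2.resize(I["top"][140:230,370:490],(400,300),interpolation=2),cv2.resize(I["scene"][110:200,210:330],(400,300),interpolation=2)]))
E
```

```text
[ 0.56059255 -0.35000757  0.19955937] [-41.7  34.5  77.8   0.1  67.8 -21.7] [ 1.1   0.78 -1.72] 0.20114139617367346
[0.0374, -0.0036, 0.4658, -0.0002, -0.0002, -0.0003] [0.3641, -0.0042, 0.4663, -0.0002, -0.0002, -0.0003]
(21, 0, 4) [255.1 138.2] [449.  178.9]
(0, 0, 40) [251.8 121.4] [463.5 180.3]
(-3, 0, 0) [253.8 133.3] [458.9 182.8]
```

View pics/pre.png

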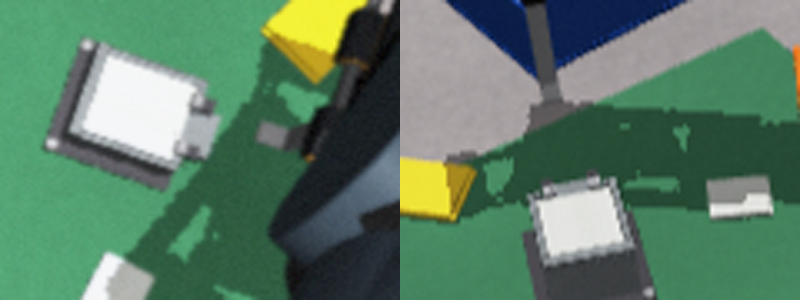

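The lever hangs upright in front of the notch, with its toe in the top view at crop (260,133), which is px (448,180). I check the foot's pixels numerically against the prediction.

```bash
python3 - <<'E'
from h import *
a=cv2.imread("pics/pre_scene.png").astype(int)
print("scene G-R, then R"); 
for y in range(128,152):print(y,' '.join(f"{a[y,x,2]:3d}/{a[y,x,1]-a[y,x,2]:3d}" for x in range(246,270)))
b=cv2.imread("pics/pre_top.png").astype(int)
print("top")
for y in range(172,190):print(y,' '.join(f"{b[y,x,2]:3d}/{b[y,x,1]-b[y,x,2]:2d}" for x in range(444,464)))
E
```

```text
scene G-R, then R
128  12/ 23   7/ 20  11/ 19  13/ 18  42/ 11  71/  0  74/  0  73/  0  72/  2  71/  1  38/ 13  18/ 29  16/ 29  16/ 21  39/ 18  65/  9 133/ -4 162/ -7 162/ -6 160/ -6 160/ -7 164/ -5 163/ -6 162/ -7
129  33/ 19  14/ 22  13/ 23  13/ 16  33/ 15  73/  0  73/ -1  73/  1  73/  1  72/  2  41/ 18  17/ 25  26/ 22  45/  9 130/ -3 137/ -3 163/ -6 163/ -7 162/ -7 161/ -6 163/ -7 164/ -6 166/ -7 164/ -7
130 130/ -3  36/ 13  19/ 31  12/ 22  22/ 16  71/  0  72/  0  74/  0  74/ -1  72/  1  52/ 11  64/ 11 127/ -4 131/ -4 164/ -6 163/ -6 165/ -6 165/ -8 164/ -6 162/ -7 163/ -7 162/ -6 165/ -7 162/ -6
131 165/ -7 130/ -4  37/ 17  18/ 26  20/ 23  69/  0  73/  0  72/  2  74/  0  74/  0  71/  1 140/ -2 167/ -8 163/ -7 164/ -6 165/ -6 164/ -7 164/ -7 162/ -6 162/ -6 162/ -5 166/ -8 166/ -8 165/ -6
132 168/ -8 166/ -6 134/ -2  94/  5  19/ 24  60/  2  74/ -1  73/  1  73/  1  74/  0  78/ -1 154/ -7 167/ -7 165/ -7 163/ -6 165/ -6 163/ -7 162/ -6 163/ -6 164/ -6 167/ -9 164/ -6 165/ -7 164/ -6
133 167/ -5 168/ -6 167/ -5 151/ -4  91/  4  58/  5  71/  1  72/  0  71/  2  71/  1  78/ -1 134/ -5 16
[... 5521 characters left out ...]
6  49/45  45/49  48/46  47/48  48/46  49/45  58/37  55/38  52/26  57/22  56/25  49/32  41/30  23/13  18/ 2  19/-3  38/ 1
186  45/47  47/46  45/48  44/49  43/48  48/48  45/46  46/47  47/48  49/46  48/45  44/47  47/46  45/44  45/44  39/37  29/14  29/ 0  64/-15  82/-18
187  44/48  47/46  44/48  47/47  46/45  42/49  49/45  49/49  48/47  50/47  49/47  46/49  48/46  46/46  47/50  42/39  37/28  61/-1 101/-22 114/-24
188  44/47  46/48  46/47  47/47  46/48  44/46  45/49  46/47  46/49  46/48  47/49  47/47  47/48  48/49  48/47  43/47  47/46  54/27  75/-2  60/-7
189  44/46  47/48  44/47  46/49  43/48  44/49  45/49  47/47  50/47  45/48  48/47  49/47  50/47  47/48  48/50  55/45  53/43  47/42  40/26  33/11
```

The toe sits about 2 mm deeper than assumed (scene tip (255,139), top tip (447,179)), so I allow for that. I'll find the step's height by touch just outside the lid.

```bash
python3 - <<'E'
from h import *
o=frame(BH,0)[:,1]*-.001
for x,z in((-61,60),(-61,38)):
    p,R=lev(x,z,0);print(plan(p+o,R))
print(tri((446.9,179.4),(255.2,139.3)))
E
```

```text
[0.2329, 0.0008, 0.307, -0.0001, -0.0002, -0.0004]
[0.2327, 0.001, 0.4537, -0.0001, -0.0002, -0.0004]
(array([ 0.56806372, -0.32693256,  0.10838014]), np.float64(2.804110614077838))
```

carry_out(
  deltas=[
    [[0.12, 0, 0.05, 0, 0, 0, 1], [0.233, 0, 0.15, 0, 0, 0, 1], [0.233, 0.001, 0.25, 0, 0, 0, 1], [0.233, 0.001, 0.35, 0, 0, 0, 1], [0.233, 0.001, 0.42, 0, 0, 0, 1], [0.233, 0.001, 0.45, 0, 0, 0, 1], [0.233, 0.001, 0.455, 0, 0, 0, 1], [0.233, 0.001, 0.455, 0, 0, 0, 1], [0.233, 0.001, 0.455, 0, 0, 0, 1], [0.233, 0.001, 0.455, 0, 0, 0, 1]],
  ],
)

```text
time_s: 9.47
position: [0.5732, -0.3191, 0.1324]
tcp_rot: [[0.344, 0.939, 0.001], [0.939, -0.344, -0.0], [0.0, 0.001, -1.0]]
force: [-0.1, -0.4, -1.2]
opening: 0.203
grasp_force: 29.9
```

carry_out(
  deltas=[
    [[0, 0, 0.005, 0, 0, 0, 1], [0, 0, 0.005, 0, 0, 0, 1], [0, 0, 0.005, 0, 0, 0, 1], [0, 0, 0.005, 0, 0, 0, 1], [0, 0, 0.01, 0, 0, 0, 1], [0, 0, 0.01, 0, 0, 0, 1], [0, 0, 0.01, 0, 0, 0, 1], [0, 0, 0.01, 0, 0, 0, 1], [0, 0, 0.01, 0, 0, 0, 1], [0, 0, 0.01, 0, 0, 0, 1]],
  ],
)

```text
time_s: 10.3
position: [0.5727, -0.3184, 0.1298]
tcp_rot: [[0.344, 0.939, -0.0], [0.939, -0.344, 0.001], [0.001, -0.001, -1.0]]
force: [0.0, 0.2, -1.1]
opening: 0.202
grasp_force: 29.9
```

carry_out(
  deltas=[
    [[0, 0, 0.004, 0, 0, 0, 1], [0, 0, 0.004, 0, 0, 0, 1], [0, 0, 0.008, 0, 0, 0, 1], [0, 0, 0.008, 0, 0, 0, 1], [0, 0, 0.012, 0, 0, 0, 1], [0, 0, 0.012, 0, 0, 0, 1], [0, 0, 0.012, 0, 0, 0, 1], [0, 0, 0.012, 0, 0, 0, 1], [0, 0, 0.012, 0, 0, 0, 1], [0, 0, 0.012, 0, 0, 0, 1]],
  ],
)

```text
time_s: 11.13
position: [0.5728, -0.3185, 0.1296]
tcp_rot: [[0.344, 0.939, 0.0], [0.939, -0.344, 0.0], [0.001, 0.0, -1.0]]
force: [-2.2, 1.6, 8.1]
opening: 0.205
grasp_force: 29.9
```

carry_out(
  deltas=[
    [[0, 0, 0.004, 0, 0, 0, 1], [0, 0, 0.004, 0, 0, 0, 1], [0, 0, 0.008, 0, 0, 0, 1], [0, 0, 0.008, 0, 0, 0, 1], [0, 0, 0.008, 0, 0, 0, 1], [0, 0, 0.008, 0, 0, 0, 1], [0, 0, 0.008, 0, 0, 0, 1], [0, 0, 0.008, 0, 0, 0, 1], [0, 0, 0.008, 0, 0, 0, 1], [0, 0, 0.008, 0, 0, 0, 1]],
  ],
)

```text
time_s: 11.97
position: [0.5728, -0.3186, 0.1296]
tcp_rot: [[0.344, 0.939, 0.0], [0.939, -0.344, 0.0], [0.0, 0.0, -1.0]]
force: [-3.5, 1.7, 12.5]
opening: 0.205
grasp_force: 29.9
```

carry_out(
  deltas=[
    [[0, 0, -0.015, 0, 0, 0, 1], [0, 0, -0.031, 0, 0, 0, 1], [0, -0.003, -0.031, 0, 0, 0, 1], [0, -0.003, -0.031, 0, 0, 0, 1], [0.02, -0.003, -0.031, 0, 0, 0, 1], [0.04, -0.003, -0.031, 0, 0, 0, 1], [0.06, -0.003, -0.031, 0, 0, 0, 1], [0.06, -0.003, -0.031, 0, 0, 0, 1], [0.06, -0.003, -0.031, 0, 0, 0, 1], [0.06, -0.003, -0.031, 0, 0, 0, 1]],
  ],
)

```text
time_s: 12.8
position: [0.5754, -0.3097, 0.1314]
tcp_rot: [[0.344, 0.939, -0.0], [0.939, -0.344, 0.001], [0.001, -0.001, -1.0]]
force: [0.3, 0.3, -1.5]
opening: 0.206
grasp_force: 29.9
```

```bash
python3 - <<'E'
from h import *
s=telemetry.read_state();B=frame(BH,0);print((B.T@(s["position"]-BOX)*1e3).round(2),(B.T@s["force"]).round(2),s["moment"].round(2))
E
```

```text
[-52.82  -0.82 131.41] [ 0.38 -0.14 -1.51] [-0.06  0.1  -0.  ]
```

carry_out(
  deltas=[
    [[0.02, 0, 0, 0, 0, 0, 1], [0.04, 0, 0, 0, 0, 0, 1], [0.065, 0, 0, 0, 0, 0, 1], [0.065, 0, 0, 0, 0, 0, 1], [0.065, 0, 0, 0, 0, 0, 1], [0.065, 0, 0.007, 0, 0, 0, 1], [0.065, 0, 0.013, 0, 0, 0, 1], [0.065, 0, 0.016, 0, 0, 0, 1], [0.065, 0, 0.016, 0, 0, 0, 1], [0.065, 0, 0.016, 0, 0, 0, 1]],
  ],
)

```text
time_s: 13.63
position: [0.5788, -0.3008, 0.1296]
tcp_rot: [[0.344, 0.939, 0.0], [0.939, -0.344, 0.001], [0.001, -0.0, -1.0]]
force: [-1.8, 1.0, 4.0]
opening: 0.204
grasp_force: 29.9
```

```bash
python3 - <<'E'
from h import *
s=telemetry.read_state();B=frame(BH,0);print((B.T@(s["position"]-BOX)*1e3).round(2),(B.T@s["force"]).round(2),s["moment"].round(2))
# rocking: heel pivot; TCP rel heel in lever frame (3,0,h); tool-frame deltas x (box x), z(down)
h=95.6
for th in np.arange(.1,.86,.1):
    dx=3*np.cos(th)-h*np.sin(th)-3; dz=h*np.cos(th)+3*np.sin(th)-h
    print(round(th,2),np.round([dx/150,-dz/150,np.degrees(th)/360],4))
R0=tool(frame(BH,0));print(Ro.from_matrix(R0.T@tool(frame(BH,.1))).as_rotvec())
E
```

```text
[-43.28  -0.95 129.64] [0.32 2.   3.96] [0.1  0.3  0.01]
0.1 [-0.0637  0.0012  0.0159]
0.2 [-0.127   0.0087  0.0318]
0.3 [-0.1892  0.0226  0.0477]
0.4 [-0.2498  0.0425  0.0637]
0.5 [-0.308   0.0684  0.0796]
0.6 [-0.3634  0.1     0.0955]
0.7 [-0.4153  0.137   0.1114]
0.8 [-0.4633  0.179   0.1273]
[9.02187385e-19 1.00000000e-01 9.40836982e-18]
```

carry_out(
  deltas=[
    [[-0.064, 0, 0.001, 0, 0.016, 0, 1], [-0.127, 0, 0.009, 0, 0.032, 0, 1], [-0.189, 0, 0.023, 0, 0.048, 0, 1], [-0.25, 0, 0.042, 0, 0.064, 0, 1], [-0.308, 0, 0.068, 0, 0.08, 0, 1], [-0.336, 0, 0.083, 0, 0.0875, 0, 1], [-0.363, 0, 0.1, 0, 0.0955, 0, 1], [-0.39, 0, 0.118, 0, 0.1035, 0, 1], [-0.415, 0, 0.137, 0, 0.111, 0, 1], [-0.44, 0, 0.157, 0, 0.119, 0, 1]],
  ],
)

```text
time_s: 14.47
position: [0.5558, -0.3636, 0.1047]
tcp_rot: [[0.253, 0.939, 0.235], [0.687, -0.345, 0.639], [0.681, -0.0, -0.732]]
force: [-0.0, -0.4, -1.4]
opening: 0.203
grasp_force: 30.0
```

```bash
python3 - <<'E'
from h import *
from rig import capture
s=telemetry.read_state();B=frame(BH,0);print((B.T@(s["position"]-BOX)*1e3).round(2),(B.T@s["force"]).round(2),s["moment"].round(2),"lean",np.arccos(-s["tcp_rot"][2,2]),s["opening"])
L=s["tcp_rot"];lx,lz=L[:,0],-L[:,2];heel=s["position"]-lz*.0956-lx*.003;print("heel box",(B.T@(heel-BOX)*1e3).round(2))
I={n:capture(n)[:,:,::-1] for n in("top","scene")}
for n in I:cv2.imwrite(f"pics/pry_{n}.png",I[n])
cv2.imwrite("pics/pry.png",np.hstack([cv2.resize(I["top"][140:215,370:470],(400,300),interpolation=2),cv2.resize(I["scene"][130:205,220:320],(400,300),interpolation=2)]))
E
```

```text
[-110.16   -0.72  104.74] [-0.42 -0.11 -1.4 ] [-0.67  0.23 -0.02] lean 0.7492659309298099 0.20306918511242222
heel box [-47.25  -0.99  32.7 ]
```

View pics/pry.png

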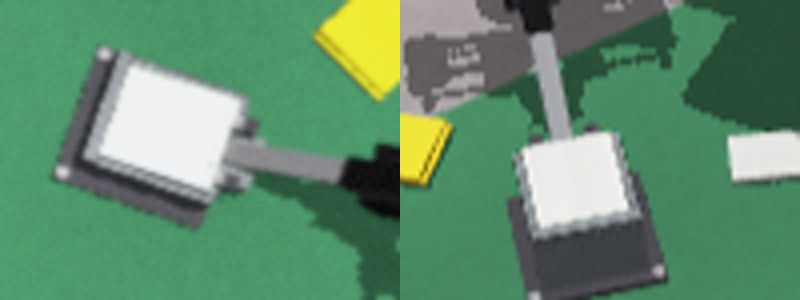

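The lid's front edge is up and covers the catches in both views (top crop (220,150), scene crop (580,140)). The tool carries no load. I rock back upright and withdraw.

```bash
python3 - <<'E'
from h import *
import h; h.T0=.0956
s=telemetry.read_state()
# keep heel at box (-47,34.5)
for th in(.55,.35,.15,0):
    x=-47+3*np.cos(th);z=34.5+3*np.sin(th);print(th,plan(*lev(x,z,th),s))
for x,z in((-60,36),(-75,36),(-85,40),(-90,60),(-95,75)):print(x,z,plan(*lev(x,z,0),s))
E
```

```text
0.55 [0.1437, -0.0047, 0.008, 0.0005, -0.0319, -0.0011]
0.35 [0.2641, -0.0057, 0.0494, 0.0004, -0.0637, -0.0011]
0.15 [0.3738, -0.0066, 0.114, 0.0003, -0.0956, -0.0012]
0 [0.4465, -0.0073, 0.176, 0.0002, -0.1194, -0.0012]
-60 36 [0.3753, -0.0066, 0.096, 0.0002, -0.1194, -0.0012]
-75 36 [0.3022, -0.0058, 0.0278, 0.0002, -0.1194, -0.0012]
-85 40 [0.2716, -0.0054, -0.0372, 0.0002, -0.1194, -0.0012]
-90 60 [0.3381, -0.0053, -0.1574, 0.0002, -0.1194, -0.0012]
-95 75 [0.3819, -0.0052, -0.2533, 0.0002, -0.1194, -0.0012]
```

carry_out(
  deltas=[
    [[0.075, 0, 0.001, 0, -0.016, 0, 1], [0.144, 0, 0.008, 0, -0.032, 0, 1], [0.205, 0, 0.025, 0, -0.048, 0, 1], [0.264, 0, 0.049, 0, -0.064, 0, 1], [0.32, 0, 0.08, 0, -0.08, 0, 1], [0.374, 0, 0.112, 0, -0.096, 0, 1], [0.415, 0, 0.145, 0, -0.11, 0, 1], [0.446, 0, 0.174, 0, -0.119, 0, 1], [0.41, 0, 0.135, 0, -0.119, 0, 1], [0.375, 0, 0.096, 0, -0.119, 0, 1]],
  ],
)

```text
time_s: 15.4
position: [0.574, -0.313, 0.1337]
tcp_rot: [[0.34, 0.94, 0.0], [0.94, -0.34, 0.002], [0.002, -0.0, -1.0]]
force: [-0.6, -1.0, -2.1]
opening: 0.202
grasp_force: 30.0
```

```bash
python3 - <<'E'
from h import *
import h; h.T0=.0956
s=telemetry.read_state();B=frame(BH,0);print((B.T@(s["position"]-BOX)*1e3).round(2),(B.T@s["force"]).round(2))
for x,z in((-75,36),(-85,40),(-90,60),(-90,110)):print(x,z,plan(*lev(x,z,0),s))
print(plan(HOME-HR[:,2]*.0975+HR[:,0]*.01,HR,s))
E
```

```text
[-56.36  -0.66 133.71] [-1.11  0.26 -2.13]
-75 36 [-0.1243, -0.0044, 0.0139, -0.0, -0.0003, 0.0001]
-85 40 [-0.1909, -0.0045, -0.0129, -0.0, -0.0003, 0.0001]
-90 60 [-0.224, -0.0045, -0.1463, -0.0, -0.0003, 0.0001]
-90 110 [-0.2234, -0.0046, -0.4797, -0.0, -0.0003, 0.0001]
[1.3217, -0.6966, -0.4231, 0.0242, 0.0929, -0.0783]
```

carry_out(
  deltas=[
    [[-0.04, 0, 0, 0, 0, 0, 1], [-0.09, 0, 0, 0, 0, 0, 1], [-0.14, 0, 0, 0, 0, 0, 1], [-0.2, 0, -0.02, 0, 0, 0, 1], [-0.22, 0, -0.15, 0, 0, 0, 1], [-0.22, 0, -0.35, 0, 0, 0, 1], [-0.22, 0, -0.5, 0, 0, 0, 1], [-0.22, 0, -0.55, 0, 0, 0, 1], [-0.22, 0, -0.55, 0, 0, 0, 1], [-0.22, 0, -0.55, 0, 0, 0, 1]],
  ],
)

```text
time_s: 16.23
position: [0.5615, -0.3462, 0.2151]
tcp_rot: [[0.345, 0.939, -0.001], [0.939, -0.345, 0.002], [0.001, -0.001, -1.0]]
force: [0.3, 0.3, -1.7]
opening: 0.203
grasp_force: 30.0
```

carry_out(
  deltas=[
    [[0.2, -0.08, 0, 0, 0, 0, 1], [0.4, -0.16, 0, 0, 0, 0, 1], [0.6, -0.24, 0, 0, 0, 0, 1], [0.8, -0.33, 0, 0, 0, 0, 1], [0.9, -0.4, 0, 0, 0, 0, 1], [0.9, -0.4, 0, 0, 0, 0, 1], [0.9, -0.4, 0, 0, 0, 0, 1], [0.9, -0.4, 0, 0, 0, 0, 1], [0.9, -0.4, 0, 0, 0, 0, 1], [0.9, -0.4, 0, 0, 0, 0, 1]],
  ],
)

```text
time_s: 17.07
position: [0.5524, -0.1997, 0.2154]
tcp_rot: [[0.345, 0.939, -0.001], [0.939, -0.345, 0.001], [0.001, -0.001, -1.0]]
force: [-0.0, -0.3, -1.5]
opening: 0.202
grasp_force: 30.0
```

```bash
python3 - <<'E'
from h import *
s=telemetry.read_state();print(s["position"])
print(plan(HOME-HR[:,2]*.0975+HR[:,0]*.01,HR,s))
E
```

```text
[ 0.55241318 -0.19971414  0.21536494]
[0.6578, -0.3075, 0.1192, 0.0243, 0.093, -0.0792]
```

carry_out(
  deltas=[
    [[0, 0, 0, 0.003, 0.013, -0.011, 1], [0.1, -0.04, 0, 0.007, 0.027, -0.023, 1], [0.2, -0.08, 0, 0.01, 0.04, -0.034, 1], [0.3, -0.13, 0.02, 0.014, 0.053, -0.045, 1], [0.4, -0.18, 0.04, 0.017, 0.067, -0.057, 1], [0.5, -0.23, 0.07, 0.021, 0.08, -0.068, 1], [0.6, -0.28, 0.1, 0.0243, 0.093, -0.0792, 1], [0.658, -0.3075, 0.119, 0.0243, 0.093, -0.0792, 1], [0.658, -0.3075, 0.119, 0.0243, 0.093, -0.0792, 1], [0.658, -0.3075, 0.119, 0.0243, 0.093, -0.0792, 1]],
  ],
)

```text
time_s: 17.9
position: [0.5429, -0.0901, 0.198]
tcp_rot: [[-0.132, 0.987, -0.09], [0.817, 0.16, 0.554], [0.562, -0.0, -0.827]]
force: [0.2, 0.4, -1.2]
opening: 0.2
grasp_force: 30.0
```

```bash
python3 - <<'E'
from h import *
s=telemetry.read_state();print(s["position"],s["force"].round(1))
z,x=HR[:,2],HR[:,0]
print(plan(HOME-z*.0975+x*.01,HR,s),plan(HOME-z*.06+x*.003,HR,s),plan(HOME-z*.002+x*.002,HR,s))
E
```

```text
[ 0.54286448 -0.0900912   0.19799388] [ 0.2  0.4 -1.2]
[-0.0076, 0.0009, -0.0019, -0.0001, 0.0003, 0.0] [-0.0538, 0.001, 0.2482, -0.0001, 0.0003, 0.0] [-0.0598, 0.0011, 0.6348, -0.0001, 0.0003, 0.0]
```

carry_out(
  deltas=[
    [[-0.03, 0.001, 0.08, 0, 0, 0, 1], [-0.05, 0.001, 0.18, 0, 0, 0, 1], [-0.055, 0.001, 0.28, 0, 0, 0, 1], [-0.057, 0.001, 0.38, 0, 0, 0, 1], [-0.058, 0.001, 0.46, 0, 0, 0, 1], [-0.059, 0.001, 0.53, 0, 0, 0, 1], [-0.06, 0.001, 0.58, 0, 0, 0, 1], [-0.06, 0.001, 0.61, 0, 0, 0, 1], [-0.06, 0.001, 0.632, 0, 0, 0, 1], [-0.06, 0.001, 0.632, 0, 0, 0, 1]],
  ],
)

```text
time_s: 18.73
position: [0.5357, -0.0443, 0.1147]
tcp_rot: [[-0.133, 0.987, -0.091], [0.815, 0.161, 0.556], [0.563, 0.0, -0.826]]
force: [-0.1, -0.2, -2.1]
opening: 0.203
grasp_force: 30.0
```

```bash
python3 - <<'E'
from h import *
s=telemetry.read_state();print(s["position"],s["force"].round(1),s["moment"].round(2),plan(HOME,HR,s))
E
```

```text
[ 0.53569928 -0.0443331   0.11465101] [-0.1 -0.2 -2.1] [-0.51 -0.06 -0.02] [-0.0164, -0.0008, 0.0151, -0.0001, 0.0, 0.0002]
```

carry_out(
  deltas=[
    [[-0.006, 0, 0.006, 0, 0, 0, 1], [-0.012, 0, 0.013, 0, 0, 0, 1], [-0.012, 0, 0.013, 0, 0, 0, 1], [-0.012, 0, 0.013, 0, 0, 0, -1], [-0.012, 0, 0.013, 0, 0, 0, -1], [-0.012, 0, 0.013, 0, 0, 0, -1], [-0.012, 0, 0.013, 0, 0, 0, -1], [-0.012, 0, 0.013, 0, 0, 0, -1], [-0.012, 0, 0.013, 0, 0, 0, -1], [-0.012, 0, 0.013, 0, 0, 0, -1]],
  ],
)

```text
time_s: 19.57
position: [0.5358, -0.0448, 0.1121]
tcp_rot: [[-0.133, 0.987, -0.091], [0.815, 0.161, 0.556], [0.563, 0.0, -0.826]]
force: [0.5, 0.1, 0.1]
opening: 0.648
grasp_force: 0.0
```

carry_out(
  deltas=[
    [[0, 0, 0, 0, 0, 0, -1], [0, 0, 0, 0, 0, 0, -1], [0, 0, 0, 0, 0, 0, -1], [0, 0, 0, 0, 0, 0, -1], [0, 0, -0.1, 0, 0, 0, -1], [0, 0, -0.25, 0, 0, 0, -1], [0, 0, -0.4, 0, 0, 0, -1], [0, 0, -0.55, 0, 0, 0, -1], [0, 0, -0.6, 0, 0, 0, -1], [0, 0, -0.6, 0, 0, 0, -1]],
  ],
)

```text
time_s: 20.4
position: [0.5451, -0.0964, 0.1877]
tcp_rot: [[-0.135, 0.987, -0.087], [0.817, 0.16, 0.554], [0.561, 0.004, -0.828]]
force: [-0.3, 0.1, -0.1]
opening: 0.996
grasp_force: 0.0
```

```bash
python3 - <<'E'
from h import *
from rig import capture
np.set_printoptions(precision=4,suppress=True)
s=telemetry.read_state();print(s["position"],s["opening"],s["force"].round(1))
a=capture("scene")[:,:,::-1].astype(int);b=cv2.imread("pics/scene0.png").astype(int)
for i in(b,a):
    m,ar,c,cn=comp(i.max(2)<32,(312,175,35,45));print(ar,c)
L=frame(BH,0)
# sprung lid in scene & top
t=capture("top")[:,:,::-1].astype(int)
cv2.imwrite("pics/spr_scene.png",a);cv2.imwrite("pics/spr_top.png",t)
for n,i,R in(("top",t,(375,140,65,65)),("scene",a,(235,145,60,60))):
    m,ar,c,cn=comp(i.min(2)>190,R);print(n,ar,c,cv2.approxPolyDP(cn,3,True)[:,0].tolist())
# predicted lid corners
th=.15;rear=bx(35,0,42)
def lp(x,y,z):
    # lid pivoted: rear lower edge at box x 34.6,z42
    c,s_=np.cos(th),np.sin(th);dx=x-35
    return bx(35+dx*c+z*s_ ,y,42-dx*s_+z*c)
for p in((-35,28,2.5),(-35,-28,2.5),(32,28,6),(32,-28,6)):print(p,lp(*p),proj("top",lp(*p)).round(1),proj("scene",lp(*p)).round(1))
P=lp(-19,0,3);print("grasp lid pt",P,plan(P+[0,0,.08],tool(frame(BH,-th)),s))
E
```

```text
[ 0.5451 -0.0964  0.1877] 0.9961802320670858 [-0.3  0.1 -0.1]
264 [330.0909 195.8447]
282 [329.7766 195.5922][ WARN:0@3.056] global loadsave.cpp:1063 imwrite_ Unsupported depth image for selected encoder is fallbacked to CV_8U.
Traceback (most recent call last):
  File "h.py", line 16, in comp
    k,l,st,ce=cv2.connectedComponentsWithStats(m);i=1+np.argmax(st[1:,4]);m=(l==i).astype(np.uint8)
                                                      ~~~~~~~~~^^^^^^^^^^
ValueError: attempt to get argmax of an empty sequence
```

```bash
cat >> h.py <<'E'
def lidgrip(z,x=-18.4,y=0,th=.145):return bx(x,y,z),tool(frame(BH,-th))
E
python3 - <<'E'
from h import *
s=telemetry.read_state()
print(plan(s["position"]+[0,-.02,.04],s["tcp_rot"],s),plan(*lidgrip(130),s))
a=cv2.imread("pics/spr_scene.png").astype(int)
m,ar,c,cn=comp(a.min(2)>150,(235,145,60,60));print(ar,c,cv2.approxPolyDP(cn,3,True)[:,0].tolist())
th=.145
def lp(x,y,z):
    c,s_=np.cos(th),np.sin(th);dx=x-35
    return bx(35+dx*c+z*s_ ,y,42-dx*s_+z*c)
for p in((-35,28,2.5),(-35,-28,2.5),(32,28,6),(32,-28,6)):print(p,proj("scene",lp(*p)).round(1))
E
```

```text
[0.0418, -0.0216, -0.2944, 0.0, 0.0, 0.0] [-1.2415, 0.0868, -0.3967, -0.0188, -0.1158, 0.0808]
242 [263.7892562  178.32231405] [[272, 165], [268, 165], [268, 183], [261, 180], [259, 168], [254, 177], [252, 174], [255, 187], [276, 181]]
(-35, 28, 2.5) [272.  163.2]
(-35, -28, 2.5) [249.9 167.5]
(32, 28, 6) [277.4 183.4]
(32, -28, 6) [254.6 188.1]
```

carry_out(
  deltas=[
    [[0.02, -0.01, -0.2, 0, 0, 0, -1], [0, 0, -0.35, 0, 0, 0, -1], [-0.15, 0.01, -0.5, -0.002, -0.015, 0.01, -1], [-0.3, 0.02, -0.6, -0.005, -0.03, 0.02, -1], [-0.45, 0.03, -0.65, -0.007, -0.045, 0.031, -1], [-0.6, 0.04, -0.65, -0.01, -0.06, 0.042, -1], [-0.75, 0.05, -0.6, -0.012, -0.075, 0.053, -1], [-0.85, 0.06, -0.55, -0.015, -0.09, 0.063, -1], [-0.9, 0.06, -0.5, -0.017, -0.105, 0.073, -1], [-0.9, 0.06, -0.5, -0.0188, -0.1158, 0.081, -1]],
  ],
)

```text
time_s: 21.33
position: [0.5749, -0.2428, 0.1682]
tcp_rot: [[0.339, 0.939, -0.056], [0.929, -0.343, -0.136], [-0.146, -0.006, -0.989]]
force: [-0.1, -0.1, -0.0]
opening: 1.004
grasp_force: 0.0
```

```bash
python3 - <<'E'
from h import *
s=telemetry.read_state();print(s["position"],s["joint_positions"].round(1),plan(*lidgrip(130),s),plan(*lidgrip(75),s),plan(*lidgrip(51),s))
E
```

```text
[ 0.57493951 -0.24280647  0.16815457] [-29.   34.1  85.2  -9.7  60.1  -4.2] [-0.1495, 0.1513, 0.2784, -0.001, 0.0003, -0.0003] [-0.0958, 0.1533, 0.6411, -0.001, 0.0003, -0.0003] [-0.0724, 0.1543, 0.7994, -0.001, 0.0003, -0.0003]
```

carry_out(
  deltas=[
    [[-0.15, 0.08, 0.1, -0.001, 0, 0, -1], [-0.15, 0.151, 0.2, -0.001, 0, 0, -1], [-0.15, 0.151, 0.278, -0.001, 0, 0, -1], [-0.12, 0.152, 0.46, -0.001, 0, 0, -1], [-0.096, 0.153, 0.64, -0.001, 0, 0, -1], [-0.085, 0.154, 0.72, -0.001, 0, 0, -1], [-0.076, 0.154, 0.77, -0.001, 0, 0, -1], [-0.073, 0.154, 0.795, -0.001, 0, 0, -1], [-0.073, 0.154, 0.797, -0.001, 0, 0, -1], [-0.073, 0.154, 0.797, -0.001, 0, 0, -1]],
  ],
)

```text
time_s: 22.17
position: [0.5904, -0.2798, 0.0566]
tcp_rot: [[0.338, 0.94, -0.041], [0.93, -0.341, -0.139], [-0.145, 0.009, -0.989]]
force: [-0.5, -0.2, 0.4]
opening: 1.0
grasp_force: 0.0
```

```bash
python3 - <<'E'
from h import *
s=telemetry.read_state();B=frame(BH,0);print((B.T@(s["position"]-BOX)*1e3).round(2),s["force"].round(1),plan(*lidgrip(51),s))
E
```

```text
[-19.57  -4.75  56.58] [-0.5 -0.2  0.4] [0.0131, -0.032, 0.0354, 0.0014, 0.0001, -0.0003]
```

carry_out(
  deltas=[
    [[0, 0, 0, 0, 0, 0, -1], [0, 0, 0, 0, 0, 0, -1], [0, 0, 0, 0, 0, 0, -1], [0, 0, 0, 0, 0, 0, -1], [0, 0, 0, 0, 0, 0, -1], [0, 0, 0, 0, 0, 0, -1], [0, 0, 0, 0, 0, 0, -1], [0, 0, 0, 0, 0, 0, -1], [0, 0, 0, 0, 0, 0, -1], [0, 0, 0, 0, 0, 0, -1]],
  ],
)

```text
time_s: 23.0
position: [0.5898, -0.2796, 0.0556]
tcp_rot: [[0.338, 0.94, -0.043], [0.93, -0.341, -0.138], [-0.145, 0.007, -0.989]]
force: [0.7, 0.4, 0.8]
opening: 1.0
grasp_force: 0.0
```

```bash
python3 - <<'E'
from h import *
s=telemetry.read_state();B=frame(BH,0);print((B.T@(s["position"]-BOX)*1e3).round(2),s["force"].round(1),plan(*lidgrip(51),s))
E
```

```text
[-19.54  -4.08  55.59] [0.7 0.4 0.8] [0.0119, -0.0274, 0.029, 0.0011, 0.0, -0.0002]
```

carry_out(
  deltas=[
    [[0.006, -0.015, 0.01, 0, 0, 0, -1], [0.012, -0.027, 0.02, 0.001, 0, 0, -1], [0.012, -0.027, 0.029, 0.001, 0, 0, -1], [0.012, -0.027, 0.029, 0.001, 0, 0, -1], [0.012, -0.027, 0.029, 0.001, 0, 0, -1], [0.012, -0.027, 0.029, 0.001, 0, 0, -1], [0.012, -0.027, 0.029, 0.001, 0, 0, -1], [0.012, -0.027, 0.029, 0.001, 0, 0, -1], [0.012, -0.027, 0.029, 0.001, 0, 0, -1], [0.012, -0.027, 0.029, 0.001, 0, 0, -1]],
  ],
)

```text
time_s: 23.83
position: [0.5864, -0.2771, 0.0511]
tcp_rot: [[0.338, 0.94, -0.048], [0.93, -0.342, -0.136], [-0.145, 0.001, -0.989]]
force: [-0.0, 0.4, -0.6]
opening: 1.0
grasp_force: 0.0
```

```bash
python3 - <<'E'
from h import *
from rig import capture
s=telemetry.read_state();B=frame(BH,0);print((B.T@(s["position"]-BOX)*1e3).round(2),s["force"].round(1))
I={n:capture(n)[:,:,::-1] for n in("top","scene")}
cv2.imwrite("pics/lidgrip.png",np.hstack([cv2.resize(I["top"][130:220,360:480],(400,300),interpolation=2),cv2.resize(I["scene"][135:210,215:315],(400,300),interpolation=2)]))
E
```

```text
[-18.41  -0.1   51.13] [-0.   0.4 -0.6]
```

View pics/lidgrip.png

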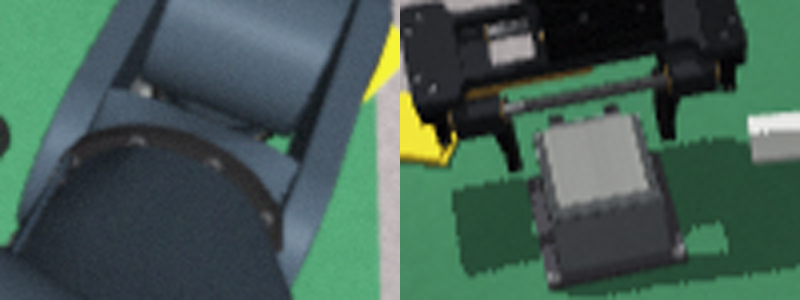

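The fingers straddle the lid near its front edge (scene-crop tips at (515,165) and (668,138), lid between (545,150) and (640,135)). I close the gripper.

carry_out(
  deltas=[
    [[0, 0, 0, 0, 0, 0, 1], [0, 0, 0, 0, 0, 0, 1], [0, 0, 0, 0, 0, 0, 1], [0, 0, 0, 0, 0, 0, 1], [0, 0, 0, 0, 0, 0, 1], [0, 0, 0, 0, 0, 0, 1], [0, 0, 0, 0, 0, 0, 1], [0, 0, 0, 0, 0, 0, 1], [0, 0, 0, 0, 0, 0, 1], [0, 0, 0, 0, 0, 0, 1]],
  ],
)

```text
time_s: 24.77
position: [0.5864, -0.2771, 0.0511]
tcp_rot: [[0.338, 0.94, -0.048], [0.93, -0.342, -0.136], [-0.145, 0.001, -0.989]]
force: [0.1, -0.1, 0.0]
opening: 0.636
grasp_force: 30.0
```

```bash
python3 - <<'E'
from h import *
s=telemetry.read_state();B=frame(BH,0);print((B.T@(s["position"]-BOX)*1e3).round(2),(B.T@s["force"]).round(1),s["moment"].round(2),s["opening"],s["opening"]*87,s["grasp_force"])
print(s["position"],s["tcp_rot"].round(4).tolist())
for x,z in((-21.4,52.5),(-24.9,54.5),(-25.9,60),(-25.9,90),(-25.9,130)):print(plan(*lidgrip(z,x),s))
E
```

```text
[-18.4   -0.07  51.06] [-0.1 -0.1  0. ] [-0.04  0.08  0.02] 0.6364556725573369 55.37164351248831 29.99900847673416
[ 0.58640016 -0.2771282   0.05106147] [[0.3383, 0.9398, -0.0485], [0.9299, -0.3417, -0.1363], [-0.1447, 0.0011, -0.9895]]
[-0.0212, -0.0004, -0.0066, 0.0001, 0.0, -0.0003]
[-0.0462, -0.0004, -0.0164, 0.0001, 0.0, -0.0003]
[-0.0581, -0.0003, -0.0517, 0.0001, 0.0, -0.0003]
[-0.087, -0.0001, -0.2496, 0.0001, 0.0, -0.0003]
[-0.1256, 0.0002, -0.5135, 0.0001, 0.0, -0.0003]
```

carry_out(
  deltas=[
    [[-0.011, 0, -0.003, 0, 0, 0, 1], [-0.021, 0, -0.007, 0, 0, 0, 1], [-0.034, 0, -0.011, 0, 0, 0, 1], [-0.046, 0, -0.016, 0, 0, 0, 1], [-0.046, 0, -0.018, 0, 0, 0, 1], [-0.048, 0, -0.03, 0, 0, 0, 1], [-0.053, 0, -0.05, 0, 0, 0, 1], [-0.065, 0, -0.12, 0, 0, 0, 1], [-0.087, 0, -0.25, 0, 0, 0, 1], [-0.1, 0, -0.34, 0, 0, 0, 1]],
  ],
)

```text
time_s: 25.6
position: [0.584, -0.2849, 0.1055]
tcp_rot: [[0.338, 0.94, -0.048], [0.93, -0.342, -0.138], [-0.146, 0.002, -0.989]]
force: [0.5, -0.4, -0.8]
opening: 0.638
grasp_force: 30.0
```

carry_out(
  deltas=[
    [[-0.02, 0, -0.15, 0, 0, 0, 1], [-0.04, 0, -0.3, 0, 0, 0, 1], [-0.05, 0, -0.4, 0, -0.01, 0, 1], [-0.05, 0, -0.4, 0, 0.005, 0, 1], [-0.05, 0, -0.4, 0, 0.015, 0, 1], [-0.05, 0, -0.4, 0, 0.023, 0, 1], [-0.05, 0, -0.4, 0, 0.023, 0, 1], [-0.05, 0, -0.4, 0, 0.023, 0, 1], [-0.05, 0, -0.4, 0, 0.023, 0, 1], [-0.05, 0, -0.4, 0, 0.023, 0, 1]],
  ],
)

```text
time_s: 26.43
position: [0.5841, -0.2824, 0.1642]
tcp_rot: [[0.341, 0.94, 0.0], [0.94, -0.341, -0.002], [-0.001, 0.001, -1.0]]
force: [-0.2, 0.3, -0.4]
opening: 0.639
grasp_force: 30.0
```

```bash
python3 - <<'E'
from h import *
s=telemetry.read_state();print(s["position"],s["tcp_rot"].round(3).tolist(),s["force"].round(2),s["moment"].round(3),s["opening"]*87,s["joint_positions"].round(1))
E
```

```text
[ 0.58414886 -0.2823613   0.16421146] [[0.341, 0.94, 0.0], [0.94, -0.341, -0.002], [-0.001, 0.001, -1.0]] [-0.22  0.31 -0.45] [-0.062  0.085  0.022] 55.56527442176499 [-35.6  35.8  81.6  -0.1  62.5 -15.6]
```

carry_out(
  deltas=[
    [[0, 0, -0.2, 0, 0, 0, 1], [0.1, -0.03, -0.4, 0, 0, 0, 1], [0.3, -0.1, -0.5, 0, 0, 0, 1], [0.5, -0.16, -0.55, 0, 0, 0, 1], [0.7, -0.23, -0.55, 0, 0, 0, 1], [0.85, -0.28, -0.55, 0, 0, 0, 1], [0.95, -0.31, -0.55, 0, 0, 0, 1], [0.95, -0.31, -0.55, 0, 0, 0, 1], [0.95, -0.31, -0.55, 0, 0, 0, 1], [0.95, -0.31, -0.55, 0, 0, 0, 1]],
  ],
)

```text
time_s: 27.27
position: [0.5894, -0.1338, 0.2464]
tcp_rot: [[0.342, 0.94, 0.001], [0.94, -0.342, -0.002], [-0.002, 0.001, -1.0]]
force: [-0.3, -1.3, 0.2]
opening: 0.635
grasp_force: 30.0
```

carry_out(
  deltas=[
    [[0.15, -0.05, 0, 0, 0, 0, 1], [0.3, -0.1, 0, 0, 0, 0, 1], [0.45, -0.15, 0, 0, 0, 0, 1], [0.6, -0.2, 0, 0, 0, 0, 1], [0.75, -0.25, 0, 0, 0, 0, 1], [0.9, -0.3, 0, 0, 0, 0, 1], [0.95, -0.31, 0, 0, 0, 0, 1], [0.95, -0.31, 0, 0, 0, 0, 1], [0.95, -0.31, 0, 0, 0, 0, 1], [0.95, -0.31, 0, 0, 0, 0, 1]],
  ],
)

```text
time_s: 28.1
position: [0.5944, 0.015, 0.2462]
tcp_rot: [[0.343, 0.939, 0.001], [0.939, -0.343, -0.002], [-0.002, 0.001, -1.0]]
force: [0.2, 0.4, -0.9]
opening: 0.638
grasp_force: 30.0
```

carry_out(
  deltas=[
    [[0.15, -0.05, 0, 0, 0, -0.01, 1], [0.3, -0.1, 0, 0, 0, -0.02, 1], [0.45, -0.15, 0, 0, 0, -0.03, 1], [0.6, -0.2, 0, 0, 0, -0.04, 1], [0.75, -0.25, 0, 0, 0, -0.05, 1], [0.85, -0.28, 0, 0, 0, -0.065, 1], [0.85, -0.28, 0, 0, 0, -0.08, 1], [0.85, -0.28, 0, 0, 0, -0.088, 1], [0.85, -0.28, 0, 0, 0, -0.088, 1], [0.85, -0.28, 0, 0, 0, -0.088, 1]],
  ],
)

```text
time_s: 28.93
position: [0.5986, 0.1497, 0.2462]
tcp_rot: [[-0.2, 0.98, 0.001], [0.98, 0.2, -0.001], [-0.001, 0.001, -1.0]]
force: [0.4, 1.7, -1.1]
opening: 0.637
grasp_force: 30.0
```

```bash
cat >> h.py <<'E'
OB=np.array([.5965,.265,0]);OH=101.7
E
python3 - <<'E'
from h import *
s=telemetry.read_state();F=frame(OH,0);print(s["position"],s["opening"]*87,s["joint_positions"].round(1),plan(OB-F[:,0]*.019+[0,0,.13],tool(F),s))
E
```

```text
[0.59863118 0.14966706 0.24616946] 55.37556215711375 [ 3.7 28.2 81.8 -0.1 70.  -7.8] [0.6307, 0.1396, 0.7736, 0.0001, 0.0002, -0.0005]
```

carry_out(
  deltas=[
    [[0.2, 0.04, 0.1, 0, 0, 0, 1], [0.4, 0.09, 0.3, 0, 0, 0, 1], [0.6, 0.13, 0.5, 0, 0, 0, 1], [0.63, 0.14, 0.7, 0, 0, 0, 1], [0.63, 0.14, 0.77, 0, 0, 0, 1], [0.63, 0.14, 0.77, 0, 0, 0, 1], [0.63, 0.14, 0.77, 0, 0, 0, 1], [0.63, 0.14, 0.77, 0, 0, 0, 1], [0.63, 0.14, 0.77, 0, 0, 0, 1], [0.63, 0.14, 0.77, 0, 0, 0, 1]],
  ],
)

```text
time_s: 29.77
position: [0.6012, 0.247, 0.1328]
tcp_rot: [[-0.201, 0.98, 0.005], [0.98, 0.201, -0.0], [-0.001, 0.004, -1.0]]
force: [0.6, 0.3, -0.8]
opening: 0.634
grasp_force: 30.0
```

```bash
python3 - <<'E'
from h import *
from rig import capture
s=telemetry.read_state();F=frame(OH,0);print(s["position"],s["tcp_rot"].round(4).tolist(),s["opening"]*87,s["joint_positions"].round(1),plan(OB-F[:,0]*.019+[0,0,.13],tool(F),s))
I={n:capture(n)[:,:,::-1] for n in("top","scene")}
for n in I:cv2.imwrite(f"pics/hov_{n}.png",I[n])
R=s["tcp_rot"];L=np.c_[R[:,0],-R[:,1],-R[:,2]]
for q in((-35,-28,2.5),(-35,28,2.5),(35,28,6),(35,-28,6)):
    X=s["position"]+L@(np.array(q)+[19,0,-1.])*1e-3;print(q,X.round(4),proj("top",X).round(1),proj("scene",X).round(1))
cv2.imwrite("pics/hov.png",np.hstack([cv2.resize(I["top"][135:210,150:250],(400,300),interpolation=2),cv2.resize(I["scene"][300:390,350:470],(400,300),interpolation=2)]))
E
```

```text
[0.60117907 0.24699663 0.13281729] [[-0.2014, 0.9795, 0.0046], [0.9795, 0.2014, -0.0002], [-0.0012, 0.0044, -1.0]] 55.12818596473726 [12.5 38.  83.  -0.1 58.8  1. ] [-0.0028, -0.0063, 0.0188, 0.0007, 0.0002, -0.0002]
(-35, -28, 2.5) [0.6318 0.237  0.1345] [190.5 149. ] [384.8 322.1]
(-35, 28, 2.5) [0.577  0.2257 0.1342] [195.  173.8] [404.8 300.2]
(35, 28, 6) [0.5629 0.2943 0.1376] [163.2 180.1] [439.1 325. ]
(35, -28, 6) [0.6177 0.3055 0.1379] [158.8 155.2] [419.4 348.9]
```

View pics/hov.png

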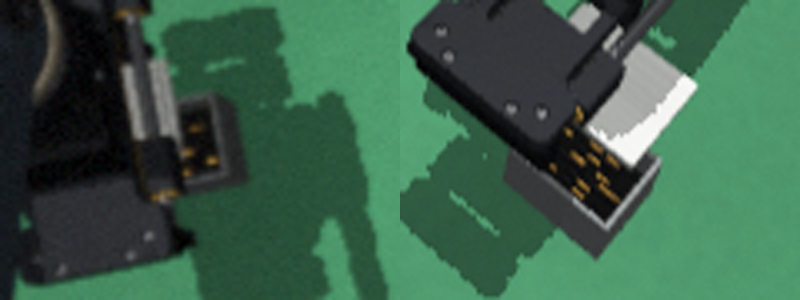

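Scene-crop lid rear corners at (695,83) and (632,165) match the predicted pixels within half a pixel. The rim's near corner is at (608,228), which is px (412,368). I refine the rim centre before lowering.

```bash
python3 - <<'E'
from h import *
np.set_printoptions(precision=4,suppress=True)
# rim: refine edges as intensity-ridge crossings along rays from the mouth centre in the initial pictures
for n,c0,r in(("top",(192.4,171.1),22),("scene",(405.3,346.3),32)):
    g=cv2.imread(f"pics/{n}0.png");v=(g[:,:,2].astype(np.float32))  # red: rim bright, mat dim, walls dark
    pts=[]
    for a in np.radians(np.arange(0,360,4)):
        t=np.arange(6,r,.25);xs=(c0[0]+t*np.cos(a)).astype(np.float32);ys=(c0[1]+t*np.sin(a)).astype(np.float32)
        p=cv2.remap(v,xs[None],ys[None],cv2.INTER_LINEAR)[0];gg=cv2.remap(g,xs[None],ys[None],cv2.INTER_LINEAR)[0].astype(int)
        grey=(abs(gg[:,1]-gg[:,2])<14)&(abs(gg[:,0]-gg[:,2])<16);p=np.where(grey,p,0);i=p.argmax()
        if p[i]>80:pts.append((xs[i],ys[i]))
    W=np.array([plane(n,p,.045)[:2]*1e3 for p in pts])
    for k in range(3):
        r_=cv2.minAreaRect(W.astype(np.float32))
        a=np.radians(101.7);ux=np.array([np.cos(a),np.sin(a)]);uy=np.array([-ux[1],ux[0]])
    d=W;X=d@ux;Y=d@uy;mx,my=(X.max()+X.min())/2,(Y.max()+Y.min())/2
    # edge medians
    e=[np.median(X[(X>mx+26)]),np.median(X[X<mx-26]),np.median(Y[(Y>my+19)]),np.median(Y[Y<my-19])]
    print(n,len(pts),"lenx",e[0]-e[1],"leny",e[2]-e[3],"centre",ux*(e[0]+e[1])/2+uy*(e[2]+e[3])/2,r_)
print(tri((192.35,171.1),(405.3,346.3)))
# lid residuals at hover: scene rear edge
E
```

```text
top 86 lenx 62.19657219575775 leny 48.49534873338541 centre [596.166  265.3685] ((596.0337524414062, 265.1131591796875), (50.8050422668457, 63.44512939453125), 11.441606521606445)
scene 90 lenx 62.838072071773695 leny 48.85971746730456 centre [597.3802 266.2234] ((597.4500122070312, 266.2692565917969), (49.946197509765625, 63.92510223388672), 11.471715927124023)
(array([0.5959, 0.2652, 0.0397]), np.float64(0.5356948573921564))
```

```bash
python3 - <<'E'
from h import *
F=frame(101.6,0);P=np.array([.5968,.2658,0])-F[:,0]*.019
for z in(.06,.053,.047):print(plan(P+[0,0,z],tool(F)))
E
```

```text
[0.0001, -0.0011, 0.4811, 0.0005, 0.0002, 0.0001]
[0.0002, -0.0013, 0.5278, 0.0005, 0.0002, 0.0001]
[0.0002, -0.0014, 0.5678, 0.0005, 0.0002, 0.0001]
```

carry_out(
  deltas=[
    [[0, -0.001, 0.12, 0.0005, 0, 0, 1], [0, -0.001, 0.24, 0.0005, 0, 0, 1], [0, -0.001, 0.36, 0.0005, 0, 0, 1], [0, -0.001, 0.44, 0.0005, 0, 0, 1], [0, -0.001, 0.48, 0.0005, 0, 0, 1], [0, -0.001, 0.5, 0.0005, 0, 0, 1], [0, -0.001, 0.515, 0.0005, 0, 0, 1], [0, -0.001, 0.528, 0.0005, 0, 0, 1], [0, -0.001, 0.528, 0.0005, 0, 0, 1], [0, -0.001, 0.528, 0.0005, 0, 0, 1]],
  ],
)

```text
time_s: 30.7
position: [0.6001, 0.2477, 0.0521]
tcp_rot: [[-0.203, 0.979, -0.001], [0.979, 0.203, -0.001], [-0.001, -0.001, -1.0]]
force: [-0.8, -0.7, -0.2]
opening: 0.632
grasp_force: 30.0
```

```bash
python3 - <<'E'
from h import *
s=telemetry.read_state();F=frame(101.6,0);P=np.array([.5968,.2658,0])-F[:,0]*.019;print(s["position"],s["force"].round(2),s["moment"].round(2))
for z in(.05,.0465):print(plan(P+[0,0,z],tool(F)))
E
```

```text
[0.60006405 0.24766532 0.05213045] [-0.81 -0.74 -0.19] [-0.07 -0.03 -0.01]
[-0.0039, 0.003, 0.0142, -0.0002, 0.0002, 0.0003]
[-0.0038, 0.003, 0.0375, -0.0002, 0.0002, 0.0003]
```

carry_out(
  deltas=[
    [[-0.004, 0.003, 0, 0, 0, 0, 1], [-0.004, 0.003, 0.005, 0, 0, 0, 1], [-0.004, 0.003, 0.01, 0, 0, 0, 1], [-0.004, 0.003, 0.014, 0, 0, 0, 1], [-0.004, 0.003, 0.018, 0, 0, 0, 1], [-0.004, 0.003, 0.022, 0, 0, 0, 1], [-0.004, 0.003, 0.026, 0, 0, 0, 1], [-0.004, 0.003, 0.026, 0, 0, 0, 1], [-0.004, 0.003, 0.026, 0, 0, 0, 1], [-0.004, 0.003, 0.026, 0, 0, 0, 1]],
  ],
)

```text
time_s: 31.53
position: [0.6002, 0.247, 0.0475]
tcp_rot: [[-0.203, 0.979, -0.002], [0.979, 0.203, -0.002], [-0.001, -0.003, -1.0]]
force: [-0.4, 0.5, -1.5]
opening: 0.638
grasp_force: 30.0
```

carry_out(
  deltas=[
    [[0, 0, 0.004, 0, 0, 0, 1], [0, 0, 0.004, 0, 0, 0, 1], [0, 0, 0.008, 0, 0, 0, 1], [0, 0, 0.008, 0, 0, 0, 1], [0, 0, 0.011, 0, 0, 0, 1], [0, 0, 0.011, 0, 0, 0, 1], [0, 0, 0.011, 0, 0, 0, 1], [0, 0, 0.011, 0, 0, 0, 1], [0, 0, 0.011, 0, 0, 0, 1], [0, 0, 0.011, 0, 0, 0, 1]],
  ],
)

```text
time_s: 32.37
position: [0.6002, 0.247, 0.0461]
tcp_rot: [[-0.203, 0.979, -0.002], [0.979, 0.203, -0.002], [-0.001, -0.002, -1.0]]
force: [-1.1, 0.2, 2.0]
opening: 0.632
grasp_force: 30.0
```

carry_out(
  deltas=[
    [[0, 0, 0.003, 0, 0, 0, 1], [0, 0, 0.003, 0, 0, 0, 1], [0, 0, 0.003, 0, 0, 0, -1], [0, 0, 0.003, 0, 0, 0, -1], [0, 0, 0.003, 0, 0, 0, -1], [0, 0, 0.003, 0, 0, 0, -1], [0, 0, 0.003, 0, 0, 0, -1], [0, 0, 0.003, 0, 0, 0, -1], [0, 0, 0.003, 0, 0, 0, -1], [0, 0, 0.003, 0, 0, 0, -1]],
  ],
)

```text
time_s: 33.2
position: [0.6001, 0.247, 0.0454]
tcp_rot: [[-0.203, 0.979, -0.002], [0.979, 0.203, -0.002], [-0.001, -0.003, -1.0]]
force: [0.3, 0.7, -0.1]
opening: 0.995
grasp_force: 0.0
```

carry_out(
  deltas=[
    [[0, 0, -0.1, 0, 0, 0, -1], [0, 0, -0.25, 0, 0, 0, -1], [0, 0, -0.4, 0, 0, 0, -1], [0, 0, -0.6, 0, 0, 0, -1], [0, 0, -0.8, 0, 0, 0, -1], [-0.2, 0, -1, 0, 0, 0, -1], [-0.5, 0, -1, 0, 0, 0, -1], [-0.8, 0, -1, 0, 0, 0, -1], [-0.9, 0, -1, 0, 0, 0, -1], [-0.9, 0, -1, 0, 0, 0, -1]],
  ],
)

```text
time_s: 34.03
position: [0.6294, 0.1099, 0.1961]
tcp_rot: [[-0.198, 0.98, -0.0], [0.98, 0.198, -0.004], [-0.004, -0.001, -1.0]]
force: [-0.6, 0.6, 0.1]
opening: 1.001
grasp_force: 0.0
```

```bash
python3 - <<'E'
from h import *
from rig import capture
s=telemetry.read_state();print(s["position"],s["opening"],s["force"].round(1))
I={n:capture(n)[:,:,::-1] for n in("top","scene")}
for n in I:cv2.imwrite(f"pics/end_{n}.png",I[n])
F=frame(101.6,0)
for q in((-35,-28,0),(-35,28,0),(35,28,0),(35,-28,0)):
    X=np.array([.5968,.2658,.051])+F@np.array(q)*1e-3;print(q,proj("top",X).round(1),proj("scene",X).round(1))
cv2.imwrite("pics/end.png",np.hstack([cv2.resize(I["top"][140:215,150:250],(400,300),interpolation=2),cv2.resize(I["scene"][150:390,290:450],(400,600),interpolation=2)[:,:]]) if 0 else np.hstack([np.vstack([cv2.resize(I["top"][140:215,150:250],(400,300),interpolation=2),cv2.resize(I["scene"][170:260,290:410],(400,300),interpolation=2)]),np.vstack([cv2.resize(I["scene"][310:385,350:450],(400,300),interpolation=2),cv2.resize(I["top"][160:235,270:370],(400,300),interpolation=2)])]))
E
```

```text
[0.6293504  0.10991831 0.19609388] 1.0007764216481099 [-0.6  0.6  0.1]
(-35, -28, 0) [202.5 155.9] [381.  342.5]
(-35, 28, 0) [206.7 178.6] [399.6 321.6]
(35, 28, 0) [178.2 184.5] [430.7 346.1]
(35, -28, 0) [174.2 161.8] [412.4 368.7]
```

View pics/end.png

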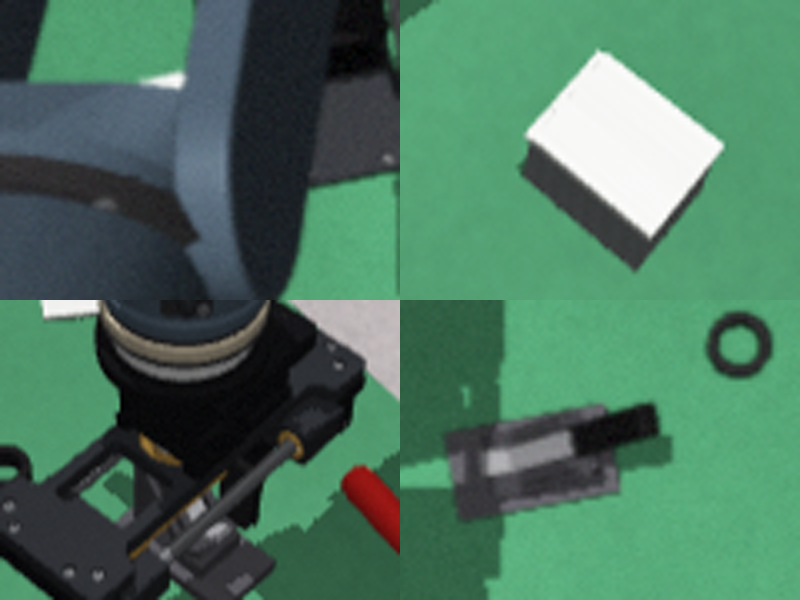

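The lid lies flat on the box. Its scene corners, px (400,322), (430,347), (413,370) and (382,344), all match the seated prediction within about 1 px. The lever is in its rest and the arm is clear.

```bash
python3 -c "
from rig import job;print(job.hand_in())"
```

```text
the job is handed in; nothing more can be done
None
```

I pried the lid up over the catches, put the lever back in its rest, set the lid on the open box of pins, and handed the job in at about 34 s; in the last pictures the lid looked seated and level, but the hand-in gave no verdict.

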